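# Refit the heat knob of a counter-top warming hob and turn it off

### The arm

A 6-joint arm with a two-finger parallel gripper is mounted at the origin on a cart in front of the work surface, level with it; the furniture and walls round the work are solid. World frame = base frame: x ahead of the robot, y to its left, z up, the work surface at z = 0. Lengths are in mm, angles in degrees, forces in N, time in s.
With the tool pointing down it reaches from about 300 to 850 mm from the base axis. Payload 4.2 kg.
Tool frame: the origin (TCP) lies at the very end of the fingers, on their centre line; the grasp point (between the pads) lies 19 mm behind it; z points along the fingers, y is the line along which they close (so a half turn about z gives the same grasp; the last joint's range is limited). The gripper opens to 91 mm and grips with 3 to 60 N. Pads are 32 mm wide; open, the fingers measure 118 mm over their backs; the gripper's body (76 mm by 178 mm) begins 60 mm behind the grasp point.
Start: joints at [-75.401, 18.312, 89.639, -0, 72.044, -1.146], TCP at [156.032, -553.444, 183.476] pointing down, gripper open.
Joint ranges: [-177.97, 177.97], [-48.28, 115.42], [12.27, 149.76], [-77.06, 257.06], [2.81, 150.46], [-146.56, 146.56]. Speed limits (degrees/s): [147.25, 147.25, 180, 180, 180, 180].

### API

Orientations are given as [roll, pitch, yaw] about the fixed x, y, z axes, in that order (R = Rz(yaw) Ry(pitch) Rx(roll)).
In Python, from workcell import env, eyes gives the robot as it stands.
- The arm moves only by the tool send_rows, never from a script. Its argument "targets" is text: rows parted by semicolons, each of 7 numbers parted by spaces: the shift along the tool's x, y, z in m, then the turn, a rotation vector about the tool's x, y, z in degrees, then the opening in per cent of the stroke, from 0 (shut) to 100 (fully open). A call has 1 to 12 rows; each row is the pose to reach, as a shift and turn from the pose commanded when the call began, along the tool's axes at that moment; what a row does not reach only later rows make up. A row lasts 1/12 s, in which the tool goes at most 41.7 mm and 7.16 degrees, less where a joint would pass 70% of its speed; a pose out of reach is approached as far as the arm can. A call with a gripper value outside its range is refused whole. The fingers move at their own pace and stop on an object; "grip_force" is the grip in N (left out, the last holds). Time passes only in rows, so rows that repeat a pose let the fingers close. It gives the time, the measured TCP pose, the force, the opening and the grip force at its end, in the units of the state.
- env.state(): the state, without advancing time (a new reading comes with each control period).
- eyes.grab_frame(name): name is "scene" or "top"; returns a dict with "image" (420x560x3 uint8, blue, green, red), "fovy" (degrees; the focal length in pixels is half the picture's height over the tangent of half this angle, whatever the lens; pixels are square), "cx", "cy" (the principal point, pixels), "D" ([k1, k2, p1, p2, k3] as OpenCV has them; the pictures are not rectified), "eye" and "attitude" of the camera in the world. Camera axes: x right, y up, looking along -z (the intrinsics and any distortion apply to the point x, -y, -z); pixel columns grow to the right and rows downward; lengths in mm; the calibration is good to about 2 mm. A picture is of the moment at which its call begins. There is no depth.
- env.job_done(): hands the job in; it is judged then, once.
The state is a dict: "time_s": time; "qpos": joint angles; "qvel": joint speeds; "effort": joint torques, N m; "ee_pos": TCP position; "ee_rot": TCP orientation; "force": force on the tool from outside, world axes, zero at the start; "torque": the same for the moment, N m; "gripper_width": finger opening in mm; "gripper_force": force on a finger pad.
Only numpy, scipy, OpenCV 4.12 (cv2) and the standard library are available. Lean on these libraries where they do the work, as an engineer would, in place of code of your own. Each camera call takes 0.05 s, during which the arm holds its last target. There are 200 camera calls.

### The job

The heat knob has come off the warming hob's front control and its bare spindle has been left part way on. Put the knob back on the spindle - feel for where its flat lines up, gently, for a push of more than a few kilos breaks the switch under it - and push it fully home until it snaps, then turn the heat off, pointer to the red off mark, and let go. Leave the timer knob behind it, the milk jug on the hob and everything else on the counter as they are.

Things in the scene. Friction and masses are not known exactly. Their poses are not given: they have to be found in the camera images.
- knob: The loose heat knob, standing on its skirt. Steel skirt 47 mm in diameter, 6 mm thick; black grip bar above it. Origin: centre of the underside, z up. A white pointer line runs along the bar's top towards +x. In the underside a bore 12.6 mm across, 19.5 mm deep: its mouth round and countersunk for 3.5 mm, then with a flat on the pointer (+x) side, 3.4 mm from the axis, from which a sprung clip bulges. 150 g.
- knob_grip (a point): Centre of the knob's grip bar, 21 mm above its underside, axes as the knob's. The bar is 41 mm long (x) and 20 mm wide (y, slightly narrower towards the top); its two flat long sides rise from the skirt (6 mm) to the top (36 mm).
- hob: The warming hob, a steel box 180 mm (x) by 280 mm (y) by 56 mm high, fixed on the counter. Origin: centre of its underside; x points to its rear, y to its left. Black glass on the left, a metal control panel (top at 56 mm) on the right with two controls 90 mm apart: front, the heat control, a bare brass spindle; rear, the timer, whose knob is fitted and looks like the loose one.
- spindle_seat (a point): On the heat spindle's axis, on top of the black seal ring round it, 58 mm above the counter; axes as the hob's. The knob is home when its underside rests here, on the same axis. Flats in line (within 0.1 rad) it slides down, the clip resists with 5 to 15 N from 12 mm above the seat, and snaps over the last 2 mm. The seal gives 1.5 mm at 12 N, then all is rigid.
- spindle_top (a point): Centre of the upright spindle's top, 18 mm above its seat; axes as the hob's (they do not turn with it). 12 mm in diameter, top bevelled 1.2 mm, one flat down its side 3 mm from the axis, undercut below 10 mm for the clip. Flats not in line, the bore's mouth drops over it and the knob stops with its underside 14.5 mm above the seat, free to turn; not centred, at 15 to 18 mm.
- off_mark (a point): The red off mark on the panel, on the rear (+x) side of the heat spindle, 29 mm from its axis. The spindle's flat, and so the pointer, faces it when off, against a stop. Its turn is not reported: it starts 0.35 to 1.75 rad clockwise from off, seen from above, stays where left and takes 0.07 Nm to turn. The fitted knob has 0.1 rad of play. Dots grow clockwise from the mark.
- timer_tip (a point): Pointer end of the fitted timer knob, 21 mm from its axis and 30 mm above its underside. The timer knob turns easily and must not be turned.
- milk_jug: Steel milk jug, 101 x 70 x 90 mm, standing on the hob's glass. Origin: centre of its underside.
- espresso_cup: White espresso cup, 59 x 83 x 52 mm. Origin: centre of its underside.
- tamper: Coffee tamper with a brown wooden handle, 58 mm in diameter, 96 mm high. Origin: centre of its underside.
- apple_turnover: Wrapped pastry, 97 x 122 x 64 mm. Origin: centre of its underside.
Mind the look-alikes: they are no part of the job. Several things have the shape of the knob; the one meant has the colours described above.

How it is judged:
By the outcome, as a careful person would: the job done as asked, in the order asked, and still so for the second after the job is handed in, with the robot touching nothing.
It also fails if it takes over 72 s, if anything falls off the work surface, if the arm or the gripper's body presses on something with over 40 N, if the wrist force passes 120 N, or if a joint passes its speed limit or range.

## Working session

There is one attempt and no reset: what is moved stays moved. The work goes in short steps, Python scripts to look and compute and a tool call to move; the robot and the scene stay as the last step left them, time stands still between calls to the robot, and variables do not carry over. Pictures are saved under pics/ and viewed, at most 12 in all, crops included, and the job is handed in when it is done.

Besides the shell and the picture viewer there is one more tool, called after "Call:" by a JSON object that holds its "name" and its "arguments", one argument or row to a line. send_rows: Moves the arm, as the interface text tells. Its arguments: {"type":"object","properties":{"targets":{"type":"string"},"grip_force":{"type":"number"}},"required":["targets"]}

```bash
ls; mkdir -p pics; python3 - <<'E'
from workcell import env, eyes
import cv2
print(env.state())
for n in("scene","top"):
    f=eyes.grab_frame(n); cv2.imwrite(f"pics/{n}0.png",f["image"]); print({k:v for k,v in f.items() if k!="image"})
E
```

```text
pics
{'time_s': 0.0, 'qpos': array([-7.53989305e+01,  1.83500243e+01,  8.97081845e+01, -7.89305844e-04,
        7.20451387e+01, -1.14498425e+00]), 'qvel': array([ 0.12073771, -0.05389112,  0.02761317,  0.10210666, -0.09509499,
        0.10283467]), 'effort': array([-1.88411213e-03, -4.12468386e+01, -2.31975675e+01,  7.25331274e-02,
        4.55052929e-02, -1.22748579e-04]), 'ee_pos': array([ 155.89742048, -552.85355946,  182.62450956]), 'ee_rot': array([-1.79896658e+02, -1.31485757e-03,  1.57462966e+01]), 'force': array([ 0.37903072, -0.05869702, -0.33380215]), 'torque': array([-0.03295662,  0.00954889, -0.01157655]), 'gripper_force': 0.0, 'gripper_width': 91.07591078861668}
{'fovy': 47.97200547317151, 'cx': 284.0293944036537, 'cy': 214.83137459248223, 'D': array([-0.03272639,  0.        ,  0.        ,  0.        ,  0.        ]), 'eye': array([-330.0520224 ,  670.08554219,  884.87353061]), 'attitude': array([  52.2992597 ,   -0.78129454, -126.58886687])}
{'fovy': 54.087405949824884, 'cx': 282.9905401930603, 'cy': 208.22500285022775, 'D': array([-0.05628341,  0.        ,  0.        ,  0.        ,  0.        ]), 'eye': array([ 282.15240174,   54.77971649, 1393.65368332]), 'attitude': array([  9.01519656,   0.3964151 , -89.27121947])}
```

View pics/scene0.png

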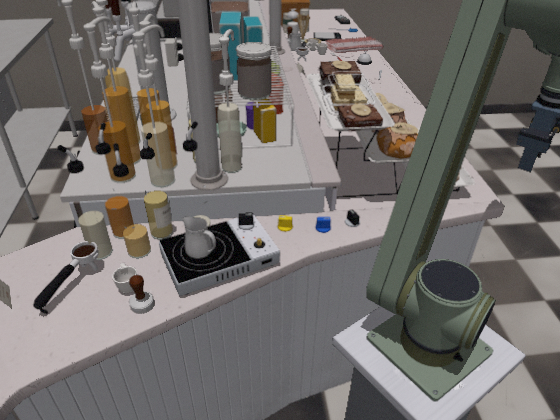

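View pics/top0.png

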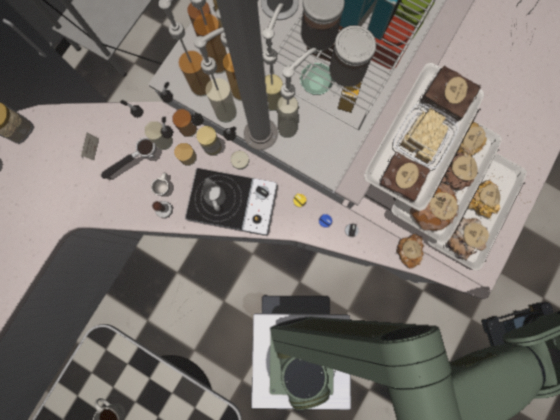

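The scene picture shows the hob at (220,250), its bare spindle at (258,241) and the timer at (246,220). The loose black/steel knob is at (352,217), with yellow and blue look-alikes beside it. In the top picture the knob is at (351,230), the spindle at (257,218) and the timer at (263,190). I'll zoom in next.

```bash
python3 - <<'E'
import cv2,numpy as np
s=cv2.imread("pics/scene0.png");t=cv2.imread("pics/top0.png")
def c(im,x,y,w,h,k): return cv2.resize(im[y:y+h,x:x+w],None,fx=k,fy=k,interpolation=cv2.INTER_CUBIC)
a=np.hstack([c(s,220,205,80,60,5),c(s,322,195,80,60,5)])
b=np.hstack([c(t,225,175,80,60,5),c(t,320,205,80,60,5)])
cv2.imwrite("pics/z0.png",np.vstack([a,b]))
E
```

```text
(no output)
```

View pics/z0.png

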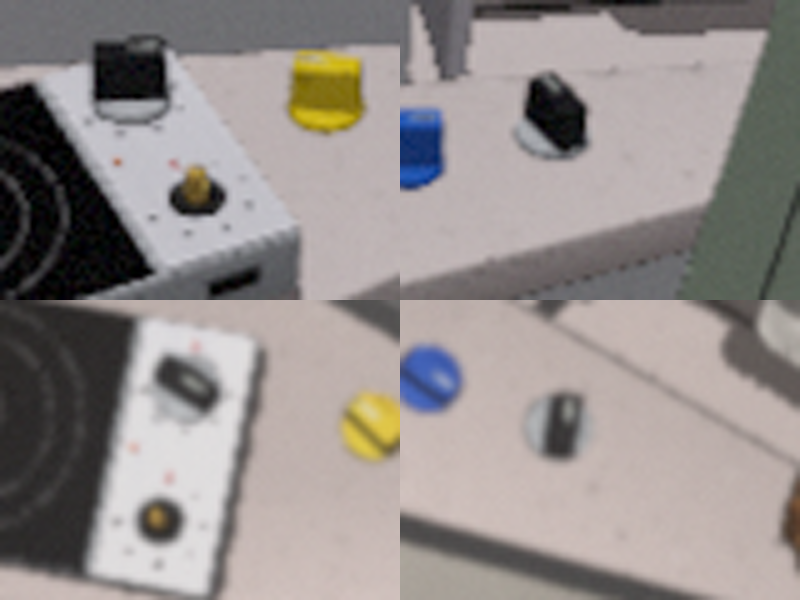

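The zoom shows the loose knob's skirt at scene (352.4,222.4) and top (351.6,230.4), with its pointer towards the top of the image. The seal ring is at scene (259.4,244.4) and top (257,219.2). The heat control's red mark is at scene (254.8,237.6) and top (258.8,210.4).

```bash
cat > h.py <<'E'
import numpy as np,cv2
from scipy.spatial.transform import Rotation as R
from workcell import env,eyes
CAM={'scene':(47.97200547317151,284.0293944036537,214.83137459248223,-0.03272639,[-330.0520224,670.08554219,884.87353061],[52.2992597,-0.78129454,-126.58886687]),
'top':(54.087405949824884,282.9905401930603,208.22500285022775,-0.05628341,[282.15240174,54.77971649,1393.65368332],[9.01519656,0.3964151,-89.27121947])}
F=np.diag([1,-1,-1.])
def cam(n):
    fv,cx,cy,k,e,a=CAM[n]; f=210/np.tan(np.radians(fv/2))
    return np.array([[f,0,cx],[0,f,cy],[0,0,1]]),np.array([k,0,0,0,0]),np.array(e),R.from_euler('xyz',a,degrees=True).as_matrix()
def ray(n,p):
    K,D,e,A=cam(n); u=cv2.undistortPoints(np.array([[p]],float),K,D)[0,0]
    return e,A@F@np.array([*u,1])
def onz(n,p,z):
    e,d=ray(n,p); return e+d*(z-e[2])/d[2]
def proj(n,P):
    K,D,e,A=cam(n); Rc=F@A.T
    return cv2.projectPoints(np.atleast_2d(np.array(P,float)),cv2.Rodrigues(Rc)[0],-Rc@e,K,D)[0][:,0]
def tri(ps,pt):
    e1,d1=ray('scene',ps);e2,d2=ray('top',pt)
    M=np.array([d1,-d2]).T; s=np.linalg.lstsq(M,e2-e1,rcond=None)[0]
    return (e1+s[0]*d1+e2+s[1]*d2)/2
E
python3 - <<'E'
from h import *
np.set_printoptions(precision=1,suppress=True)
for nm,s,t,z in [('knob',(352.4,222.4),(351.6,230.4),3),('seal',(259.4,244.4),(257,219.2),57),('mark',(254.8,237.6),(258.8,210.4),56)]:
    print(nm,tri(s,t),onz('scene',s,z),onz('top',t,z))
p=lambda x,y:(225+x/5,175+y/5-60)
print('timer skirt top',onz('top',p(187,395),62),'marks',onz('top',p(196,346),56))
for q in[(262,342),(138,318),(213,597),(90,572)]: print(onz('top',p(*q),56))
q=lambda x,y:(320+(x-400)/5,205+(y-300)/5)
print('bar',onz('top',q(572,393),36),onz('top',q(560,458),36))
for a in [(90,190)]:pass
print('jug',onz('top',(212,195),100), onz('scene',(199,250),56))
E
```

```text
knob [ 429.8 -166.3    2. ] [ 429.6 -164.7    3. ] [ 429.1 -166.7    3. ]
seal [457.1 152.   57.8] [458.4 152.   57. ] [456.7 151.5  57. ]
mark [486.3 146.8  58.5] [489.6 145.9  56. ] [486.1 146.3  56. ]
timer skirt top [540.  135.2  62. ] marks [574.4 130.2  56. ]
[577.6  86.4  56. ]
[593.1 169.3  56. ]
[407.2 115.8  56. ]
[422.6 196.6  56. ]
bar [ 448.4 -171.1   36. ] [ 405.1 -162.6   36. ]
jug [527.6 294.8 100. ] [533. 292.  56.]
```

Call:
{"name": "send_rows", "arguments": {
  "targets": "0.368 -0.298 0.03 0 0 -153 55;0.368 -0.298 0.03 0 0 -153 55;0.368 -0.298 0.03 0 0 -153 55;0.368 -0.298 0.03 0 0 -153 55;0.368 -0.298 0.03 0 0 -153 55;0.368 -0.298 0.03 0 0 -153 55;0.368 -0.298 0.03 0 0 -153 55;0.368 -0.298 0.03 0 0 -153 55;0.368 -0.298 0.03 0 0 -153 55;0.368 -0.298 0.03 0 0 -153 55;0.368 -0.298 0.03 0 0 -153 55;0.368 -0.298 0.03 0 0 -153 55"
}}

```text
time_s: 1.1
ee_pos: [431.2, -162.9, 153.0]
ee_rot: [180.0, -0.1, 102.2]
force: [-1.1, -0.4, 0.3]
gripper_width: 50.5
gripper_force: 0.0
```

Call:
{"name": "send_rows", "arguments": {
  "targets": "-0.003 -0.002 0.09 0 0 -67 55;-0.003 -0.002 0.09 0 0 -67 55;-0.003 -0.002 0.09 0 0 -67 55;-0.003 -0.002 0.09 0 0 -67 55;-0.003 -0.002 0.09 0 0 -67 55;-0.003 -0.002 0.09 0 0 -67 55;-0.003 -0.002 0.09 0 0 -67 55;-0.003 -0.002 0.09 0 0 -67 55;-0.003 -0.002 0.09 0 0 -67 55;-0.003 -0.002 0.09 0 0 -67 55;-0.003 -0.002 0.09 0 0 -67 55;-0.003 -0.002 0.09 0 0 -67 55"
}}

```text
time_s: 2.1
ee_pos: [427.8, -170.0, 63.2]
ee_rot: [180.0, -0.0, 168.6]
force: [-1.3, 0.6, 0.3]
gripper_width: 50.0
gripper_force: 0.0
```

```bash
python3 - <<'E'
from h import *
s=env.state();print(s['ee_pos'],s['ee_rot'],s['qpos'],s['force'])
o=[]
for n,x,y in(('scene',310,170),('top',310,195)):
    f=eyes.grab_frame(n)['image'];print(proj(n,s['ee_pos']))
    o.append(cv2.resize(f[y:y+60,x:x+80],None,fx=5,fy=5,interpolation=cv2.INTER_CUBIC))
cv2.imwrite('pics/z1.png',np.hstack(o))
E
```

```text
[ 427.80060089 -170.01213595   63.24725694] [ 1.79997695e+02 -2.81544748e-02  1.68606678e+02] [-2.31020760e+01  1.49575965e+01  1.14159296e+02 -4.45309323e-03
  5.09111442e+01 -1.01705945e+02] [-1.30768631  0.56518673  0.34632465]
[[356.2371224  205.98308964]]
[[355.53349917 228.89836722]]
```

View pics/z1.png

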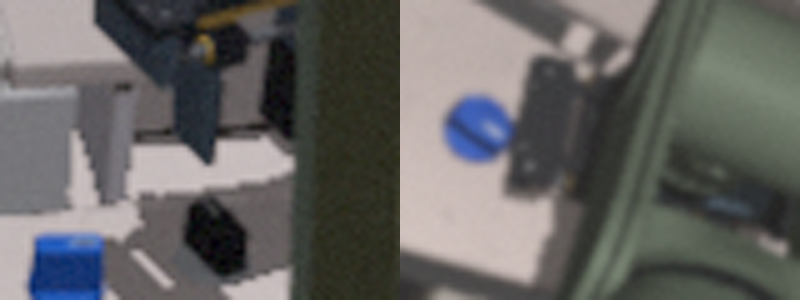

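Call:
{"name": "send_rows", "arguments": {
  "targets": "-0.001 0.004 0.03 0 0 0 55;-0.001 0.004 0.045 0 0 0 55;-0.001 0.004 0.052 0 0 0 55;-0.001 0.004 0.052 0 0 0 55;-0.001 0.004 0.052 0 0 0 55;-0.001 0.004 0.052 0 0 0 55"
}}

```text
time_s: 2.7
ee_pos: [430.6, -166.8, 12.3]
ee_rot: [-180.0, 0.1, 168.7]
force: [0.4, -0.6, -0.5]
gripper_width: 50.5
gripper_force: 0.0
```

Call:
{"name": "send_rows", "arguments": {
  "targets": "0.001 0.001 0.001 0 0 0 55;0.001 0.001 0.001 0 0 0 10;0.001 0.001 0.001 0 0 0 10;0.001 0.001 0.001 0 0 0 10;0.001 0.001 0.001 0 0 0 10;0.001 0.001 0.001 0 0 0 10;0.001 0.001 0.001 0 0 0 10;0.001 0.001 0.001 0 0 0 10;0.001 0.001 0.001 0 0 0 10;0.001 0.001 0.001 0 0 0 10",
  "grip_force": 40
}}

```text
time_s: 3.53
ee_pos: [429.0, -165.2, 10.4]
ee_rot: [-180.0, -0.0, 168.7]
force: [0.4, 0.6, 0.0]
gripper_width: 9.1
gripper_force: 0.0
```

```bash
python3 - <<'E'
from h import *
s=env.state();print(s['ee_pos'],s['ee_rot'])
o=[]
for n,x,y in(('scene',300,165),('top',300,195)):
    f=eyes.grab_frame(n)['image'];print(proj(n,s['ee_pos']))
    o.append(cv2.resize(f[y:y+80,x:x+80],None,fx=5,fy=5,interpolation=cv2.INTER_CUBIC))
cv2.imwrite('pics/z2.png',np.hstack(o))
E
```

```text
[ 428.9830478  -165.22585271   10.42367987] [-1.79996052e+02 -1.63792962e-03  1.68687990e+02]
[[352.91169264 220.49985412]]
[[351.50119648 230.20930374]]
```

View pics/z2.png

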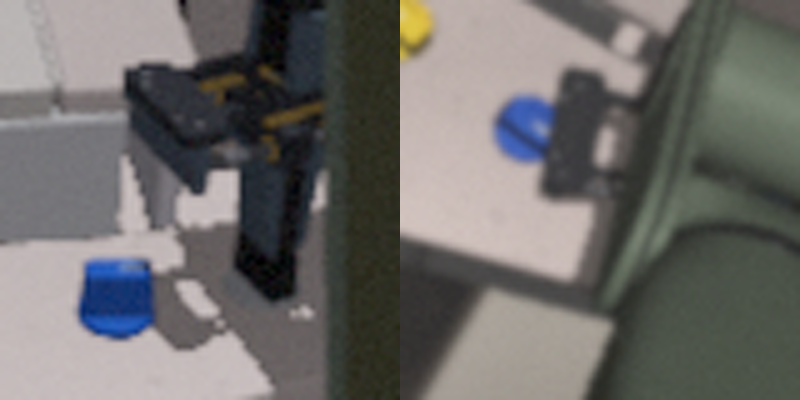

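The fingertips are at scene (353,221), and the width (9.1 mm) says nothing is between them. The knob itself can't be seen. I'll lift and look again.

Call:
{"name": "send_rows", "arguments": {
  "targets": "0 0 -0.03 0 0 0 10;0 0 -0.06 0 0 0 10;0 0 -0.09 0 0 0 10;0 0 -0.1 0 0 0 10;0 0 -0.1 0 0 0 10"
}}

```text
time_s: 4.05
ee_pos: [431.1, -166.1, 113.3]
ee_rot: [-179.9, 0.4, 168.7]
force: [-0.2, 0.1, -0.2]
gripper_width: 8.8
gripper_force: 0.0
```

```bash
python3 - <<'E'
from h import *
s=env.state();print(s['ee_pos'],s['gripper_width'],s['gripper_force'],s['force'])
f=eyes.grab_frame('scene')['image'];print(proj('scene',s['ee_pos']))
a=cv2.resize(f[150:250,310:430],None,fx=6,fy=6,interpolation=cv2.INTER_CUBIC)
a=cv2.convertScaleAbs(255*(a/255.)**.6)
cv2.imwrite('pics/z3.png',a)
E
```

```text
[ 431.08635598 -166.10262575  113.30262229] 8.763365005398756 0.0 [-0.23140046  0.05639062 -0.19112239]
[[356.31629715 191.88206018]]
```

View pics/z3.png

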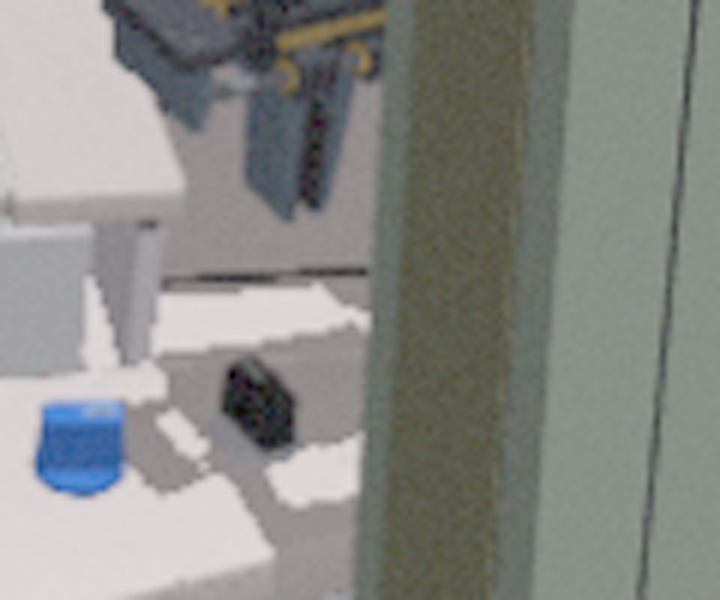

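```bash
python3 - <<'E'
from h import *
s=env.state();print(s['ee_pos'],s['qpos'])
g=lambda a:cv2.convertScaleAbs(255*(a/255.)**.55)
z2=cv2.imread('pics/z2.png')[100:400,150:350]
fs=eyes.grab_frame('scene');ft=eyes.grab_frame('top')
print(fs['eye'],fs['attitude'],ft['eye'],ft['attitude'])
t=s['ee_pos'];A=R.from_euler('xyz',s['ee_rot'],degrees=True).as_matrix()
def mark(n,im,x,y,w,h,k):
    a=cv2.resize(im[y:y+h,x:x+w],None,fx=k,fy=k,interpolation=cv2.INTER_CUBIC);a=g(a)
    for P in([0,0,0],[0,89,-79],[0,-89,-79],[38,89,-79],[-38,89,-79],[0,0,-79]):
        p=(proj(n,t+A@np.array(P))[0]-[x,y]+.5)*k
        cv2.circle(a,tuple(int(v) for v in p),3,(0,0,255),-1)
    return a
z2=cv2.resize(g(z2),(400,600))
a=mark('scene',fs['image'],310,140,80,60,5);b=mark('top',ft['image'],300,190,80,60,5)
cv2.imwrite('pics/z4.png',np.hstack([z2,np.vstack([a,b])]))
E
```

```text
[ 429.71602538 -165.52115185  111.43371743] [-2.24933531e+01  1.16016382e+01  1.10409816e+02 -5.51066336e-03
  5.78162248e+01 -1.01178522e+02]
[-330.0520224   670.08554219  884.87353061] [  52.2992597    -0.78129454 -126.58886687] [ 282.15240174   54.77971649 1393.65368332] [  9.01519656   0.3964151  -89.27121947]
```

View pics/z4.png

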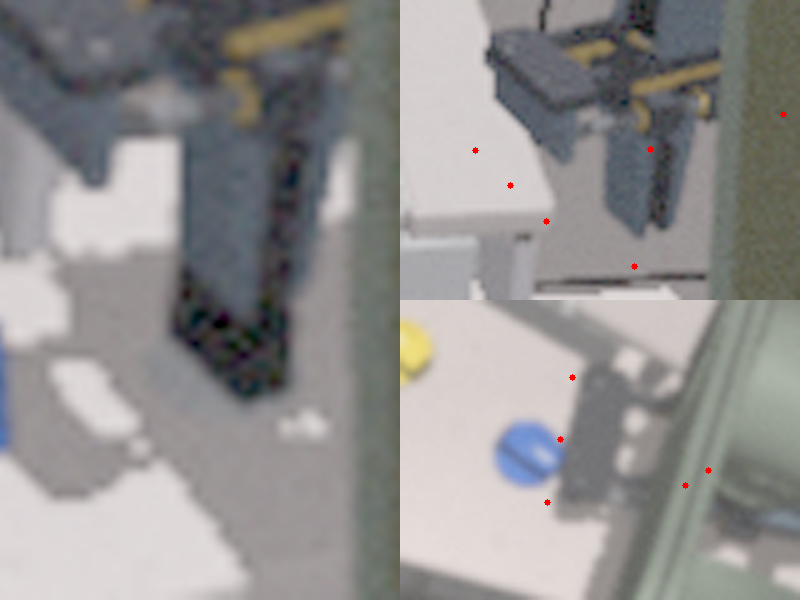

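The gamma-lifted picture shows that at reported z 10 the closed fingertips were just above the bar top, at scene (354,213). They are centred on the bar to about 3 mm, so the real tip sits about 26 mm above the reported height. I'll go down again open and feel for the skirt.

Call:
{"name": "send_rows", "arguments": {
  "targets": "0 0 0 0 0 0 46;0 0 0 0 0 0 46;0 0 0 0 0 0 46;0 0 0 0 0 0 46;0 0 0.04 0 0 0 46;0 0 0.07 0 0 0 46;0 0 0.09 0 0 0 46;0 0 0.1 0 0 0 46;0 0 0.1 0 0 0 46;0 0 0.103 0 0 0 46;0 0 0.106 0 0 0 46;0 0 0.106 0 0 0 46"
}}

```text
time_s: 5.2
ee_pos: [429.4, -165.4, 4.8]
ee_rot: [-180.0, 0.1, 168.7]
force: [0.2, 0.7, -0.2]
gripper_width: 41.9
gripper_force: 0.0
```

Call:
{"name": "send_rows", "arguments": {
  "targets": "0 0 0.002 0 0 0 46;0 0 0.004 0 0 0 46;0 0 0.006 0 0 0 46;0 0 0.008 0 0 0 46;0 0 0.008 0 0 0 46"
}}

```text
time_s: 5.62
ee_pos: [428.8, -165.1, -3.8]
ee_rot: [180.0, -0.0, 168.7]
force: [0.3, -0.2, -0.9]
gripper_width: 41.9
gripper_force: 0.0
```

Call:
{"name": "send_rows", "arguments": {
  "targets": "0 0 0.002 0 0 0 46;0 0 0.004 0 0 0 46;0 0 0.006 0 0 0 46;0 0 0.008 0 0 0 46;0 0 0.008 0 0 0 46"
}}

```text
time_s: 6.03
ee_pos: [428.6, -165.1, -12.0]
ee_rot: [180.0, -0.0, 168.7]
force: [0.0, 0.8, -0.4]
gripper_width: 41.9
gripper_force: 0.0
```

Call:
{"name": "send_rows", "arguments": {
  "targets": "0 0 0.001 0 0 0 46;0 0 0.002 0 0 0 46;0 0 0.003 0 0 0 46;0 0 0.003 0 0 0 46;0 0 0.003 0 0 0 46"
}}

```text
time_s: 6.45
ee_pos: [429.0, -165.2, -14.6]
ee_rot: [-180.0, -0.0, 168.7]
force: [-0.2, -0.5, 0.4]
gripper_width: 41.4
gripper_force: 0.0
```

Call:
{"name": "send_rows", "arguments": {
  "targets": "0 0 0.001 0 0 0 46;0 0 0.002 0 0 0 46;0 0 0.003 0 0 0 46;0 0 0.003 0 0 0 46"
}}

```text
time_s: 6.78
ee_pos: [428.9, -165.2, -17.7]
ee_rot: [180.0, -0.0, 168.7]
force: [0.6, -0.3, -0.7]
gripper_width: 42.2
gripper_force: 0.0
```

Call:
{"name": "send_rows", "arguments": {
  "targets": "0 0 0.001 0 0 0 46;0 0 0.002 0 0 0 46;0 0 0.003 0 0 0 46;0 0 0.003 0 0 0 46"
}}

```text
time_s: 7.12
ee_pos: [428.8, -165.2, -20.8]
ee_rot: [180.0, -0.0, 168.7]
force: [-0.8, 0.6, 0.3]
gripper_width: 42.0
gripper_force: 0.0
```

Call:
{"name": "send_rows", "arguments": {
  "targets": "0 0 0.001 0 0 0 46;0 0 0.002 0 0 0 46;0 0 0.003 0 0 0 46;0 0 0.003 0 0 0 46"
}}

```text
time_s: 7.45
ee_pos: [428.8, -165.2, -23.8]
ee_rot: [-180.0, -0.0, 168.7]
force: [0.1, -0.6, -0.2]
gripper_width: 42.1
gripper_force: 0.0
```

Call:
{"name": "send_rows", "arguments": {
  "targets": "0 0 0.001 0 0 0 46;0 0 0.002 0 0 0 46;0 0 0.002 0 0 0 46"
}}

```text
time_s: 7.7
ee_pos: [429.1, -165.3, -24.8]
ee_rot: [-180.0, 0.0, 168.7]
force: [-1.1, 1.1, 7.1]
gripper_width: 41.5
gripper_force: 3.8
```

Call:
{"name": "send_rows", "arguments": {
  "targets": "0 0 -0.004 0 0 0 46;0 0 -0.008 0 0 0 46;0 0 -0.008 0 0 0 30;0 0 -0.008 0 0 0 10;0 0 -0.008 0 0 0 10;0 0 -0.008 0 0 0 10;0 0 -0.008 0 0 0 10;0 0 -0.008 0 0 0 10;0 0 -0.008 0 0 0 10",
  "grip_force": 40
}}

```text
time_s: 8.45
ee_pos: [428.9, -165.3, -17.6]
ee_rot: [-180.0, -0.0, 168.7]
force: [0.6, -0.1, 0.5]
gripper_width: 19.5
gripper_force: 40.0
```

Call:
{"name": "send_rows", "arguments": {
  "targets": "0 0 -0.02 0 0 0 10;0 0 -0.06 0 0 0 10;0 0 -0.1 0 0 0 10;0 0 -0.13 0 0 0 10;0.004 0.04 -0.13 0 0 3 10;0.008 0.075 -0.13 0 0 6 10;0.012 0.11 -0.13 0 0 9 10;0.016 0.145 -0.13 0 0 12 10;0.02 0.18 -0.13 0 0 15 10;0.024 0.215 -0.13 0 0 18 10;0.028 0.25 -0.13 0 0 18.7 10;0.031 0.28 -0.13 0 0 18.7 10"
}}

```text
time_s: 9.45
ee_pos: [452.8, 117.7, 112.1]
ee_rot: [-180.0, -0.0, 150.0]
force: [0.8, -1.1, -1.4]
gripper_width: 19.8
gripper_force: 40.0
```

```bash
cat >> h.py <<'E'
def go(P,yaw=None):
    "tool shift (m) and z-turn to reach measured TCP P, yaw"
    s=env.state();A=R.from_euler('xyz',s['ee_rot'],degrees=True).as_matrix()
    print(s['ee_pos'].round(1),s['ee_rot'].round(1),s['gripper_width'],s['force'].round(1),'shift',(A.T@(np.array(P)-s['ee_pos'])/1000).round(4))
E
python3 -c "
from h import *
go([457,152,72])"
```

```text
[452.8 117.7 112.1] [-180.   -0.  150.] 19.81112582850771 [ 0.8 -1.1 -1.4] shift [0.0135 0.0318 0.0401]
```

Call:
{"name": "send_rows", "arguments": {
  "targets": "0.005 0.012 0 0 0 0 10;0.01 0.024 0 0 0 0 10;0.0135 0.032 0.01 0 0 0 10;0.0135 0.032 0.025 0 0 0 10;0.0135 0.032 0.035 0 0 0 10;0.0135 0.032 0.04 0 0 0 10;0.0135 0.032 0.04 0 0 0 10;0.0135 0.032 0.04 0 0 0 10"
}}

```text
time_s: 10.12
ee_pos: [457.6, 149.6, 72.0]
ee_rot: [-180.0, -0.0, 150.0]
force: [0.7, -1.2, -0.3]
gripper_width: 19.6
gripper_force: 40.0
```

```bash
python3 - <<'E'
from h import *
go([457,152,65]); s=env.state(); t=s['ee_pos']
o=[]
for n,x,y in(('scene',230,195),('top',225,185)):
    im=eyes.grab_frame(n)['image']; cv2.imwrite(f'pics/raw_{n}1.png',im)
    a=cv2.resize(im[y:y+60,x:x+60],None,fx=6.6,fy=6.6,interpolation=cv2.INTER_CUBIC);a=cv2.convertScaleAbs(255*(a/255.)**.55)
    k=t+[0,0,17.6]
    ring=[k+[23.5*np.cos(u),23.5*np.sin(u),0] for u in np.linspace(0,2*np.pi,40)]
    for P in ring+[[457,152,76],[457,152,58]]:
        p=(proj(n,P)[0]-[x,y]+.5)*6.6; cv2.circle(a,tuple(int(v) for v in p),2,(0,0,255),-1)
    o.append(a)
cv2.imwrite('pics/z5.png',np.hstack(o))
E
```

```text
[457.6 149.6  72. ] [-180.   -0.  150.] 19.64415178146075 [ 0.7 -1.2 -0.3] shift [0.0017 0.0018 0.007 ]
```

View pics/z5.png

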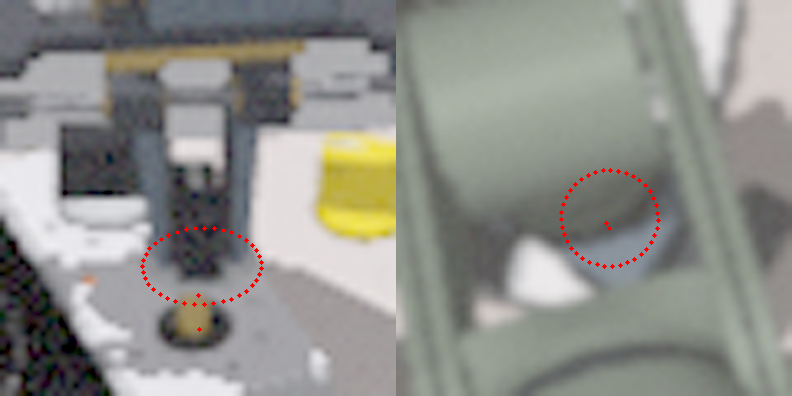

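The scene picture shows the bar end-on (crop x 172–225, bottom at about y 275) over the spindle (crop x≈194, top at about y 300). The top camera is blocked by the arm. I'll check this by projection rather than with another view.

```bash
python3 - <<'E'
from h import *
np.set_printoptions(precision=1,suppress=True)
s=env.state();t=s['ee_pos'];k=t+[0,0,17.6]
u=np.array([-.866,.5,0]);v=np.array([.5,.866,0])
for nm,P in(('barbotL',k+20.5*u+[0,0,6]+10*v),('barbotR',k+20.5*u+[0,0,6]-10*v),('bartopR',k+20.5*u+[0,0,36]-8.5*v),('skirtnear',k+23.5*u),('sp top near edge',np.array([457,152,76])+6*u),('seat',[457,152,58])):
    print(nm,proj('scene',P)[0])
im=cv2.imread('pics/raw_scene1.png').max(2)
print('cols 250..270');
for y in range(222,252): print(y,im[y,250:271])
E
```

```text
barbotL [256.6 238. ]
barbotR [264.3 237.5]
bartopR [263.6 228.5]
skirtnear [260.6 240.3]
sp top near edge [259.7 240.7]
seat [259.7 244.4]
cols 250..270
222 [ 28  46  69  65  56  42  17  16  50  79  69  24  56  60  27  48  62  63
 131 189 209]
223 [ 22  49  66  63  59  44  26  16  26  55  50  32  35  32  27  48  64  66
 138 194 207]
224 [ 61  57  59  66  57  38  28  19  20  20  23  21  22  17  30  53  66  67
 135 192 208]
225 [174 152  87  63  57  34  21  21  17  22  19  20  12  24  22  54  68  69
 158 202 209]
226 [196 171  99  66  56  36  23  26  16  23  23  26  21  21  26  50  71  64
 168 206 209]
227 [167 134  85  65  55  40  10  22  25   9  26  26  27  22  25  54  67  71
 165 207 208]
228 [129 115  83  62  61  46  25  23  25  23  27  32  27  23  29  51  66  85
 168 208 207]
229 [171 203 168  64  62  49  26  16  29  27  15  17  13  22  26  52  64  88
 171 208 208]
230 [193 176 137  68  61  39  24  28  18  24  28   8  22  28  35  51  66  88
 172 206 208]
231 [216 176  87  68  63  45  23  25  17  14  26  22  25  25  29  48  66  78
 167 206 209]
232 [191 178  93  73  66  44  29  28
[... 1083 characters left out ...]
8  42  79 103 107  97  69  21  22  28  88 119 118
 119 120 119]
245 [121 119 120  92  29  15  16  54  74  84  72  43  26  23  42  95 118 120
 112 104 114]
246 [120 119 120 104  63  18  26  28  34  45  33  23  23  32  82 117 122 119
 112 104 107]
247 [120 118 118 119 101  67  36  27  20  26  22  25  50  87 116 121 118 119
 116 114 115]
248 [ 92  98 120 119 114 108 105  96  80  81  96 105 107 115 119 120 120 119
 119 118 116]
249 [107 110 119 120 118 118 118 118 112 113 118 122 122 124 116 113 121 121
 119 116 120]
250 [121 120 120 120 118 121 120 121 119 117 117 120 122 121 103  89 112 120
 116 120 120]
251 [179 119 122 118 173 175 127 124 168 202 174 119 121 120 112 109 118 120
 119 124 118]
```

Call:
{"name": "send_rows", "arguments": {
  "targets": "0.001 0.0035 0 0 0 0 10;0.001 0.0035 0.004 0 0 0 10;0.001 0.0035 0.008 0 0 0 10;0.001 0.0035 0.011 0 0 0 10;0.001 0.0035 0.011 0 0 0 10;0.001 0.0035 0.011 0 0 0 10"
}}

```text
time_s: 10.72
ee_pos: [458.4, 153.3, 61.1]
ee_rot: [-180.0, -0.0, 150.0]
force: [-0.2, -1.0, -1.2]
gripper_width: 19.5
gripper_force: 40.0
```

Call:
{"name": "send_rows", "arguments": {
  "targets": "0 0 0.0005 0 0 0 10;0 0 0.001 0 0 0 10;0 0 0.0015 0 0 0 10;0 0 0.002 0 0 0 10;0 0 0.002 0 0 0 10"
}}

```text
time_s: 11.13
ee_pos: [458.7, 153.4, 59.4]
ee_rot: [-180.0, -0.0, 150.0]
force: [-0.7, 1.1, -1.8]
gripper_width: 20.0
gripper_force: 40.0
```

Call:
{"name": "send_rows", "arguments": {
  "targets": "0 0 0.0005 0 0 0 10;0 0 0.001 0 0 0 10;0 0 0.0015 0 0 0 10;0 0 0.002 0 0 0 10;0 0 0.002 0 0 0 10"
}}

```text
time_s: 11.55
ee_pos: [458.6, 153.4, 57.3]
ee_rot: [-180.0, -0.0, 150.0]
force: [0.3, -0.5, -1.0]
gripper_width: 19.7
gripper_force: 40.0
```

Call:
{"name": "send_rows", "arguments": {
  "targets": "0 0 0.0005 0 0 0 10;0 0 0.001 0 0 0 10;0 0 0.001 0 0 0 10;0 0 0.001 0 0 0 10"
}}

```text
time_s: 11.88
ee_pos: [458.3, 153.3, 56.5]
ee_rot: [-180.0, -0.0, 150.0]
force: [-1.9, -0.5, 1.8]
gripper_width: 19.8
gripper_force: 40.0
```

Call:
{"name": "send_rows", "arguments": {
  "targets": "0 0 0.0005 0 0 0 10;0 0 0.001 0 0 0 10;0 0 0.001 0 0 0 10;0 0 0.001 0 0 0 10;0 0 0.001 0 0 0 10"
}}

```text
time_s: 12.3
ee_pos: [458.0, 153.2, 55.7]
ee_rot: [-179.9, -0.1, 150.0]
force: [-2.8, -1.3, 5.9]
gripper_width: 19.7
gripper_force: 40.0
```

Call:
{"name": "send_rows", "arguments": {
  "targets": "0.0004 -0.0004 0 0 0 0 10;0.0008 -0.0008 0 0 0 0 10;0.0008 -0.0008 0 0 0 0 10;0.0008 -0.0008 0 0 0 0 10"
}}

```text
time_s: 12.63
ee_pos: [457.6, 153.1, 55.4]
ee_rot: [-180.0, 0.0, 150.0]
force: [-1.7, -0.5, 2.9]
gripper_width: 20.0
gripper_force: 40.0
```

Call:
{"name": "send_rows", "arguments": {
  "targets": "0.0006 -0.0006 0 0 0 0 10;0.0006 -0.0006 0.0004 0 0 0 10;0.0006 -0.0006 0.0008 0 0 0 10;0.0006 -0.0006 0.0008 0 0 0 10;0.0006 -0.0006 0.0008 0 0 0 10"
}}

```text
time_s: 13.05
ee_pos: [456.9, 153.0, 54.4]
ee_rot: [-180.0, 0.0, 150.0]
force: [-0.1, 0.8, -1.4]
gripper_width: 19.6
gripper_force: 40.0
```

Call:
{"name": "send_rows", "arguments": {
  "targets": "0 0 0.0005 0 0 0 10;0 0 0.001 0 0 0 10;0 0 0.001 0 0 0 10;0 0 0.001 0 0 0 10"
}}

```text
time_s: 13.38
ee_pos: [456.9, 152.9, 53.6]
ee_rot: [180.0, 0.0, 150.0]
force: [-0.0, -0.4, -1.1]
gripper_width: 20.1
gripper_force: 40.0
```

Call:
{"name": "send_rows", "arguments": {
  "targets": "0 0 0.0005 0 0 0 10;0 0 0.001 0 0 0 10;0 0 0.001 0 0 0 10;0 0 0.001 0 0 0 10"
}}

```text
time_s: 13.72
ee_pos: [456.9, 152.9, 52.7]
ee_rot: [180.0, 0.0, 150.0]
force: [0.8, -0.8, -0.4]
gripper_width: 19.7
gripper_force: 40.0
```

Call:
{"name": "send_rows", "arguments": {
  "targets": "0 0 0.0005 0 0 0 10;0 0 0.001 0 0 0 10;0 0 0.001 0 0 0 10;0 0 0.001 0 0 0 10"
}}

```text
time_s: 14.05
ee_pos: [457.0, 152.9, 52.0]
ee_rot: [180.0, 0.0, 150.0]
force: [-0.8, -1.0, 4.6]
gripper_width: 19.7
gripper_force: 40.0
```

Call:
{"name": "send_rows", "arguments": {
  "targets": "0 0 0.0005 0 0 0 10;0 0 0.001 0 0 0 10;0 0 0.001 0 0 0 10;0 0 0.001 0 0 0 10"
}}

```text
time_s: 14.38
ee_pos: [457.1, 152.9, 51.5]
ee_rot: [180.0, 0.0, 150.0]
force: [-1.7, -1.3, 9.0]
gripper_width: 20.1
gripper_force: 40.0
```

```bash
python3 -c "
from h import *
go([457,153,52]);print(env.state()['torque'])"
```

```text
[457.1 152.9  51.5] [180.   0. 150.] 20.08268811633454 [-1.7 -1.3  9. ] shift [ 0.0001  0.     -0.0005]
[-0.19647539  0.18809913 -0.02599535]
```

Call:
{"name": "send_rows", "arguments": {
  "targets": "0 0 -0.0007 0 0 0 10;0 0 -0.0007 0 0 2 10;0 0 -0.0007 0 0 4 10;0 0 -0.0007 0 0 6 10;0 0 -0.0007 0 0 8 10;0 0 -0.0007 0 0 8 10"
}}

```text
time_s: 14.88
ee_pos: [457.2, 153.2, 51.5]
ee_rot: [179.9, 0.0, 142.0]
force: [0.2, 0.5, 2.0]
gripper_width: 20.0
gripper_force: 40.0
```

```bash
python3 -c "
from h import *
go([457,153,52]);print(env.state()['torque'])"
```

```text
[457.2 153.2  51.5] [179.9   0.  142. ] 20.006595458549597 [0.2 0.5 2. ] shift [ 0.0001 -0.0002 -0.0005]
[ 0.13812294 -0.15033613  0.00080605]
```

Call:
{"name": "send_rows", "arguments": {
  "targets": "0 0 0.0004 0 0 2 10;0 0 0.0004 0 0 4 10;0 0 0.0004 0 0 6 10;0 0 0.0004 0 0 8 10;0 0 0.0004 0 0 10 10;0 0 0.0004 0 0 12 10;0 0 0.0004 0 0 14 10;0 0 0.0004 0 0 14 10"
}}

```text
time_s: 15.55
ee_pos: [457.7, 153.6, 51.1]
ee_rot: [179.9, 0.0, 128.0]
force: [1.5, 2.6, 1.6]
gripper_width: 19.6
gripper_force: 40.0
```

```bash
python3 -c "
from h import *
go([457,153,52]);print(env.state()['torque'])"
```

```text
[457.7 153.6  51.1] [179.9   0.  128. ] 19.58811604764206 [1.5 2.6 1.6] shift [-0.0001 -0.0009 -0.0009]
[ 0.44442668 -0.30980247  0.03393438]
```

Call:
{"name": "send_rows", "arguments": {
  "targets": "0.0004 0.0009 0 0 0 0 10;0.0004 0.0009 0.0005 0 0 0 10;0.0004 0.0009 0.001 0 0 0 10;0.0004 0.0009 0.001 0 0 0 10"
}}

```text
time_s: 15.88
ee_pos: [457.8, 153.8, 50.1]
ee_rot: [180.0, 0.0, 128.1]
force: [0.2, 0.1, 1.3]
gripper_width: 19.7
gripper_force: 40.0
```

```bash
python3 -c "
from h import *
go([457,153,52]);print(env.state()['torque'])"
```

```text
[457.8 153.8  50.1] [180.    0.  128.1] 19.729383176127918 [0.2 0.1 1.3] shift [-0.0002 -0.0011 -0.0019]
[ 0.01340448 -0.37576656  0.02506552]
```

Call:
{"name": "send_rows", "arguments": {
  "targets": "0 0 0.0005 0 0 0 10;0 0 0.001 0 0 0 10;0 0 0.0015 0 0 0 10;0 0 0.0015 0 0 0 10"
}}

```text
time_s: 16.22
ee_pos: [457.6, 153.7, 48.2]
ee_rot: [180.0, 0.0, 128.0]
force: [1.9, -0.5, 1.5]
gripper_width: 19.6
gripper_force: 40.0
```

```bash
python3 -c "
from h import *
go([457,153,52]);print(env.state()['torque'])"
```

```text
[457.6 153.7  48.2] [180.   0. 128.] 19.591497625767207 [ 1.9 -0.5  1.5] shift [-0.0002 -0.0009 -0.0038]
[ 0.03875666 -0.60410018  0.03184985]
```

Call:
{"name": "send_rows", "arguments": {
  "targets": "0 0 0.0005 0 0 0 10;0 0 0.001 0 0 0 10;0 0 0.0015 0 0 0 10;0 0 0.002 0 0 0 10;0 0 0.0025 0 0 0 10;0 0 0.0025 0 0 0 10"
}}

```text
time_s: 16.72
ee_pos: [457.6, 153.7, 45.9]
ee_rot: [180.0, 0.0, 128.0]
force: [2.4, -1.4, 2.6]
gripper_width: 19.9
gripper_force: 40.0
```

```bash
python3 -c "
from h import *
go([457,153,52]);print(env.state()['torque'])"
```

```text
[457.6 153.7  45.9] [180.   0. 128.] 19.855760210782964 [ 2.4 -1.4  2.6] shift [-0.0002 -0.0009 -0.0061]
[-0.12870052 -0.7162019   0.00695095]
```

Call:
{"name": "send_rows", "arguments": {
  "targets": "-0.0006 0.0002 0 0 0 0 10;-0.0006 0.0002 0.001 0 0 0 10;-0.0006 0.0002 0.0015 0 0 0 10;-0.0006 0.0002 0.002 0 0 0 10;-0.0006 0.0002 0.0025 0 0 0 10;-0.0006 0.0002 0.0025 0 0 0 10"
}}

```text
time_s: 17.22
ee_pos: [457.6, 153.7, 43.3]
ee_rot: [-180.0, -0.0, 128.0]
force: [2.2, 1.8, 3.6]
gripper_width: 19.5
gripper_force: 40.0
```

Call:
{"name": "send_rows", "arguments": {
  "targets": "0 0 0.0005 0 0 0 10;0 0 0.001 0 0 0 10;0 0 0.0015 0 0 0 10;0 0 0.002 0 0 0 10;0 0 0.002 0 0 0 10"
}}

```text
time_s: 17.63
ee_pos: [457.5, 153.7, 40.9]
ee_rot: [-180.0, -0.0, 128.0]
force: [0.6, 5.7, -0.9]
gripper_width: 20.1
gripper_force: 40.0
```

Call:
{"name": "send_rows", "arguments": {
  "targets": "0.0007 0.0006 0 0 0 0 10;0.0007 0.0006 0 0 0 0 10;0.0007 0.0006 0.0005 0 0 0 10;0.0007 0.0006 0.001 0 0 0 10;0.0007 0.0006 0.001 0 0 0 10"
}}

```text
time_s: 18.05
ee_pos: [457.2, 153.8, 40.2]
ee_rot: [-179.9, 0.0, 128.0]
force: [-0.1, -0.4, -1.6]
gripper_width: 19.4
gripper_force: 40.0
```

```bash
python3 -c "
from h import *
go([457,153,52]);print(env.state()['torque'])"
```

```text
[457.2 153.8  40.2] [-179.9    0.   128. ] 19.386814182401412 [-0.1 -0.4 -1.6] shift [-0.0005 -0.0007 -0.0118]
[-0.03754076 -0.24697332 -0.0276958 ]
```

Call:
{"name": "send_rows", "arguments": {
  "targets": "0 0 0.0005 0 0 0 10;0 0 0.001 0 0 0 10;0 0 0.0015 0 0 0 10;0 0 0.0015 0 0 0 10"
}}

```text
time_s: 18.38
ee_pos: [457.3, 153.8, 39.3]
ee_rot: [-179.9, 0.0, 128.0]
force: [-1.9, -1.6, 7.3]
gripper_width: 19.6
gripper_force: 40.0
```

Call:
{"name": "send_rows", "arguments": {
  "targets": "0 0 0.0005 0 0 0 10;0 0 0.001 0 0 0 10;0 0 0.0015 0 0 0 10;0 0 0.0015 0 0 0 10"
}}

```text
time_s: 18.72
ee_pos: [457.3, 153.8, 38.8]
ee_rot: [-179.9, 0.0, 128.0]
force: [-3.7, -2.1, 12.7]
gripper_width: 19.5
gripper_force: 40.0
```

Call:
{"name": "send_rows", "arguments": {
  "targets": "0 0 0.0005 0 0 0 10;0 0 0.001 0 0 0 10;0 0 0.001 0 0 0 10"
}}

```text
time_s: 18.97
ee_pos: [457.4, 153.9, 38.7]
ee_rot: [-180.0, 0.0, 128.0]
force: [-5.4, -4.0, 21.2]
gripper_width: 19.9
gripper_force: 40.0
```

Call:
{"name": "send_rows", "arguments": {
  "targets": "0 0 -0.001 0 0 0 10;0 0 -0.002 0 0 0 10;0 0 -0.003 0 0 0 10;0 0 -0.004 0 0 0 10;0 0 -0.004 0 0 0 10;0 0 -0.004 0 0 0 10"
}}

```text
time_s: 19.47
ee_pos: [457.5, 154.2, 40.1]
ee_rot: [-179.9, -0.0, 128.0]
force: [-0.8, -1.5, 0.3]
gripper_width: 19.5
gripper_force: 40.0
```

Call:
{"name": "send_rows", "arguments": {
  "targets": "0 0 0 0 0 -2 10;0 0 0 0 0 -4 10;0 0 0 0 0 -6 10;0 0 0 0 0 -8 10;0 0 0 0 0 -10 10;0 0 0 0 0 -12 10;0 0 0 0 0 -14 10;0 0 0 0 0 -16 10;0 0 0 0 0 -18 10;0 0 0 0 0 -20 10;0 0 0 0 0 -20 10"
}}

```text
time_s: 20.38
ee_pos: [456.9, 153.2, 40.0]
ee_rot: [-179.8, -0.0, 148.1]
force: [-0.9, -5.4, 1.3]
gripper_width: 19.8
gripper_force: 40.0
```

```bash
python3 -c "
from h import *
go([457,153,52]);print(env.state()['torque'])"
```

```text
[456.9 153.2  40. ] [-179.8   -0.   148.1] 19.805892633142385 [-0.9 -5.4  1.3] shift [-0.0002 -0.0001 -0.012 ]
[-0.89960958  0.11687629 -0.07611139]
```

Call:
{"name": "send_rows", "arguments": {
  "targets": "-0.0004 -0.001 0 0 0 -2 10;-0.0004 -0.001 0 0 0 -4 10;-0.0004 -0.001 0 0 0 -6 10;-0.0004 -0.001 0 0 0 -8 10;-0.0004 -0.001 0 0 0 -10 10;-0.0004 -0.001 0 0 0 -12 10;-0.0004 -0.001 0 0 0 -14 10;-0.0004 -0.001 0 0 0 -16 10;-0.0004 -0.001 0 0 0 -16 10"
}}

```text
time_s: 21.13
ee_pos: [456.5, 152.2, 40.0]
ee_rot: [-179.8, -0.1, 164.0]
force: [-1.9, -5.7, 1.8]
gripper_width: 19.9
gripper_force: 40.0
```

```bash
python3 -c "
from h import *
go([457,153,52]);print(env.state()['torque'])"
```

```text
[456.5 152.2  40. ] [-1.798e+02 -1.000e-01  1.640e+02] 19.932206284741458 [-1.9 -5.7  1.8] shift [-0.0002  0.0008 -0.012 ]
[-0.84067081  0.2614364  -0.0167435 ]
```

Call:
{"name": "send_rows", "arguments": {
  "targets": "0.0001 -0.0011 0 0 0 0 10;0.0001 -0.0011 0 0 0 -2 10;0.0001 -0.0011 0 0 0 -4 10;0.0001 -0.0011 0 0 0 -5 10;0.0001 -0.0011 0 0 0 -5 10"
}}

```text
time_s: 21.55
ee_pos: [456.5, 152.0, 40.0]
ee_rot: [-179.9, -0.1, 169.0]
force: [-1.8, -3.1, -0.1]
gripper_width: 19.7
gripper_force: 40.0
```

```bash
python3 -c "
from h import *
go([457,153,52]);print(env.state()['torque'])"
```

```text
[456.5 152.   40. ] [-1.799e+02 -1.000e-01  1.690e+02] 19.688622979537254 [-1.8 -3.1 -0.1] shift [-0.0003  0.0011 -0.012 ]
[-0.44975176  0.27016148  0.00461176]
```

Call:
{"name": "send_rows", "arguments": {
  "targets": "0 -0.0006 0 0 0 -1 10;0 -0.0006 0 0 0 -2 10;0 -0.0006 0 0 0 -3 10;0 -0.0006 0 0 0 -3 10"
}}

```text
time_s: 21.88
ee_pos: [456.5, 151.8, 40.1]
ee_rot: [-180.0, -0.1, 172.0]
force: [-2.8, -0.9, -2.3]
gripper_width: 19.8
gripper_force: 40.0
```

```bash
python3 -c "
from h import *
go([457,153,52]);print(env.state()['torque'])"
```

```text
[456.5 151.8  40.1] [-1.80e+02 -1.00e-01  1.72e+02] 19.806050301896278 [-2.8 -0.9 -2.3] shift [-0.0003  0.0013 -0.0119]
[ 0.02140867  0.38531999 -0.10765738]
```

Call:
{"name": "send_rows", "arguments": {
  "targets": "0 0 0 0 0 -1 10;0 0 0 0 0 -2 10;0 0 0 0 0 -2 10"
}}

```text
time_s: 22.13
ee_pos: [456.5, 151.6, 40.1]
ee_rot: [-180.0, -0.1, 174.0]
force: [-3.6, 0.1, -4.4]
gripper_width: 20.0
gripper_force: 40.0
```

```bash
python3 -c "
from h import *
go([457,153,52]);print(env.state()['torque'],env.state()['effort'])"
```

```text
[456.5 151.6  40.1] [-1.80e+02 -1.00e-01  1.74e+02] 19.953709208925016 [-3.6  0.1 -4.4] shift [-0.0004  0.0014 -0.0119]
[ 0.04133274  0.64975069 -0.02926317] [ -0.34251703 -37.64436722 -20.90680361  -0.24281116  -1.11875564
  -0.17395115]
```

Call:
{"name": "send_rows", "arguments": {
  "targets": "-0.0003 0 -0.0005 0 0 -1 10;0.0003 0 0.0005 0 0 -2 10;0.0003 0 0.0005 0 0 -2 10;0.0003 0 0.0005 0 0 -2 10"
}}

```text
time_s: 22.47
ee_pos: [456.6, 151.5, 40.1]
ee_rot: [-180.0, -0.0, 176.0]
force: [-4.6, -2.7, 0.6]
gripper_width: 19.8
gripper_force: 40.0
```

```bash
python3 -c "
from h import *
go([457,153,52]);print(env.state()['torque'],env.state()['effort'])"
```

```text
[456.6 151.5  40.1] [-180.   -0.  176.] 19.785740742528994 [-4.6 -2.7  0.6] shift [-0.0003  0.0015 -0.0119]
[-0.24966345  0.8335693  -0.01941484] [ 1.12627654e-01 -3.59137845e+01 -2.08143479e+01 -3.60565682e-03
 -1.68125309e+00 -7.27751199e-02]
```

Call:
{"name": "send_rows", "arguments": {
  "targets": "0.0005 -0.0003 0 0 0 -1 10;0.0005 -0.0003 0 0 0 -2 10;0.0005 -0.0003 0 0 0 -2 10"
}}

```text
time_s: 22.72
ee_pos: [456.5, 151.4, 40.1]
ee_rot: [-180.0, 0.0, 178.0]
force: [-4.3, -1.3, 0.3]
gripper_width: 20.1
gripper_force: 40.0
```

```bash
cat >> h.py <<'E'
def avg(n=6):
    L=[]
    for i in range(n):
        s=env.state();L.append(np.r_[s['force'],s['torque'],s['ee_pos'],s['ee_rot'][2]]);eyes.grab_frame('scene')
    print(np.mean(L,0).round(3),'sd mz',np.std(L,0)[5].round(3))
E
python3 -c "
from h import *
avg()"
```

```text
[-3.74600e+00 -1.95300e+00  4.33000e-01 -2.62000e-01  6.62000e-01
 -6.80000e-02  4.56568e+02  1.51401e+02  4.01160e+01  1.78006e+02] sd mz 0.021
```

Call:
{"name": "send_rows", "arguments": {
  "targets": "-0.0004 -0.0004 0 0 0 -1 10;-0.0004 -0.0004 0 0 0 -2 10;-0.0004 -0.0004 0 0 0 -2 10"
}}

```text
time_s: 23.27
ee_pos: [456.5, 151.3, 40.1]
ee_rot: [180.0, -0.0, -180.0]
force: [-4.8, -0.1, 3.5]
gripper_width: 19.6
gripper_force: 40.0
```

```bash
python3 - <<'E'
from h import *
avg()
im=eyes.grab_frame('scene')['image']; s=env.state()
a=cv2.resize(im[185:265,215:315],None,fx=8,fy=7.5,interpolation=cv2.INTER_CUBIC);a=cv2.convertScaleAbs(255*(a/255.)**.55)
cv2.imwrite('pics/z6.png',a[:600])
E
```

```text
[-5.12400e+00 -3.50000e-01  2.60900e+00 -1.30000e-02  8.61000e-01
 -6.80000e-02  4.56555e+02  1.51272e+02  4.00850e+01 -1.79984e+02] sd mz 0.025
```

View pics/z6.png

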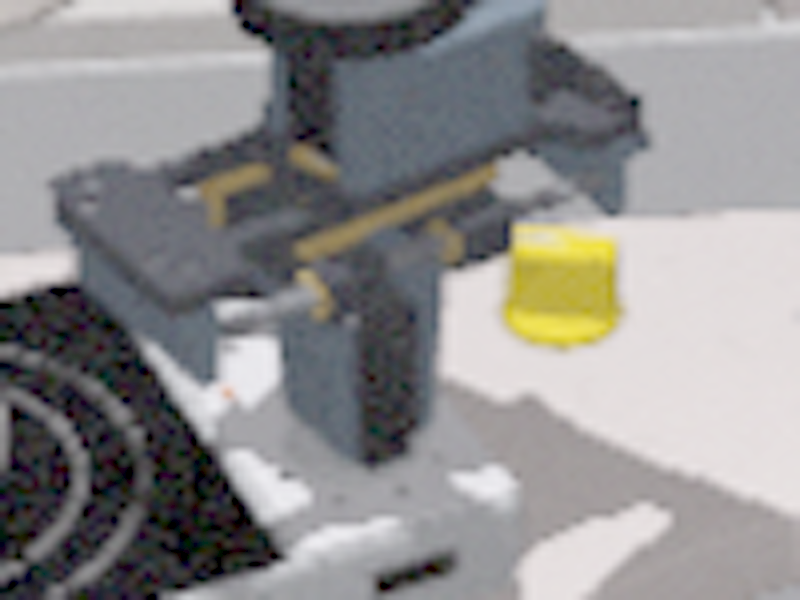

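The picture shows the knob fully down between the fingers at crop (388,380), with no spindle showing below it. The torque is still only the turning friction of 0.07 Nm, so I'll carry on gently until the stop.

Call:
{"name": "send_rows", "arguments": {
  "targets": "-0.0002 -0.0006 0 0 0 -1 10;0.0006 0 0 0 0 -2 10;0.0006 0 0 0 0 -3 10;0.0006 0 0 0 0 -3 10"
}}

```text
time_s: 23.95
ee_pos: [456.6, 151.1, 40.1]
ee_rot: [180.0, 0.1, -177.0]
force: [-2.7, -1.0, 1.1]
gripper_width: 20.0
gripper_force: 40.0
```

```bash
python3 -c "
from h import *
avg()"
```

```text
[-2.97600e+00 -1.12800e+00  1.59700e+00 -1.08000e-01  5.19000e-01
 -6.10000e-02  4.56553e+02  1.51115e+02  4.00940e+01 -1.77000e+02] sd mz 0.039
```

Call:
{"name": "send_rows", "arguments": {
  "targets": "0 0 0 0 0 0 46;0 0 0 0 0 0 46;0 0 0 0 0 0 46;0 0 0 0 0 0 46;0 0 -0.02 0 0 0 46;0 0 -0.05 0 0 0 46;0 0 -0.08 0 0 0 46;0 -0.04 -0.1 0 0 0 46;0 -0.08 -0.1 0 0 0 46;0 -0.12 -0.1 0 0 0 46;0 -0.16 -0.1 0 0 0 46;0 -0.19 -0.1 0 0 0 46"
}}

```text
time_s: 25.25
ee_pos: [466.3, -41.4, 140.4]
ee_rot: [-179.9, 0.1, -177.0]
force: [0.3, 1.0, -0.7]
gripper_width: 42.3
gripper_force: 0.0
```

```bash
python3 - <<'E'
from h import *
s=env.state();print(s['ee_pos'],s['ee_rot'])
o=[]
for n,x,y in(('scene',228,200),('top',235,180)):
    im=eyes.grab_frame(n)['image'];cv2.imwrite(f'pics/raw_{n}2.png',im)
    a=cv2.resize(im[y:y+60,x:x+50],None,fx=8,fy=8,interpolation=cv2.INTER_CUBIC);a=cv2.convertScaleAbs(255*(a/255.)**.7)
    o.append(a)
cv2.imwrite('pics/z7.png',np.hstack(o))
E
```

```text
[466.31977801 -41.36140505 140.3894972 ] [-1.79935274e+02  1.04477870e-01 -1.77049598e+02]
```

View pics/z7.png

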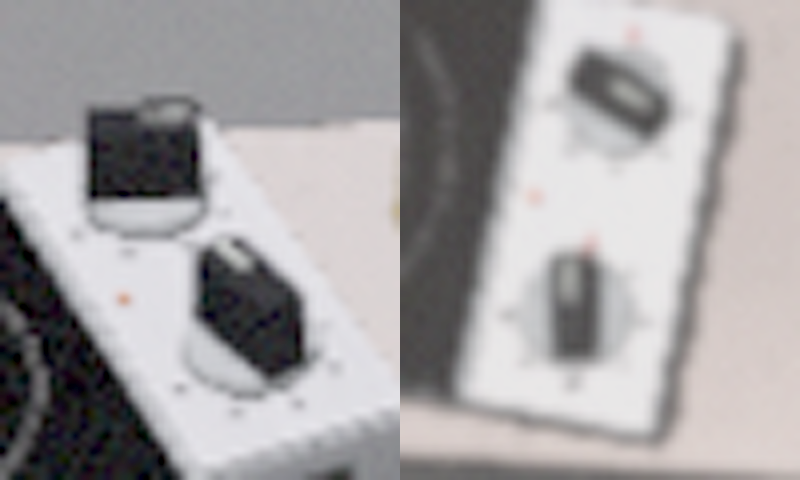

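The scene picture shows the knob seated, with nothing showing under its skirt. In the top picture its bar runs (570,252)–(575,358) with the red mark at (591,240), so the pointer seems to have passed the mark counter-clockwise. I'll measure the angle numerically.

```bash
python3 - <<'E'
from h import *
from scipy.optimize import least_squares
np.set_printoptions(precision=1,suppress=True)
C=np.array([457.,153])
def bar(n,img,C,z0):
    im=cv2.imread(img).max(2).astype(float)
    def render(p):
        x,y,yaw=p;u=np.array([np.cos(yaw),np.sin(yaw),0]);v=np.array([-u[1],u[0],0]);c=np.array([x,y,z0])
        pts=[c+a*20.5*u+b*w*v+[0,0,h] for h,w in((6,10),(36,8.8)) for a in(-1,1) for b in(-1,1)]
        q=cv2.convexHull(proj(n,pts).astype(np.float32))[:,0]
        m=np.zeros((im.shape[0]*1,im.shape[1]*1),np.uint8)
        k=16;cx,cy=np.floor(proj(n,[[*C,z0+20]])[0]-20).astype(int)
        M=np.zeros((40*k,40*k),np.uint8);cv2.fillConvexPoly(M,np.round((q-[cx,cy]+.5)*k).astype(np.int32),255)
        return cv2.GaussianBlur(cv2.resize(M,(40,40),interpolation=cv2.INTER_AREA),(0,0),.6)/255.,im[cy:cy+40,cx:cx+40]
    def cost(p):
        m,I=render(p); d=np.clip((120-I)/95,0,1)
        yy,xx=np.mgrid[:40,:40]; w=((xx-20)**2+(yy-20)**2<12**2)
        return (((m-d)*w)**2).sum()
    best=min(((cost((C[0]+dx,C[1]+dy,np.radians(a))),C[0]+dx,C[1]+dy,a) for dx in np.arange(-6,7,2) for dy in np.arange(-6,7,2) for a in range(-30,31,3)))
    b=min(((cost((best[1]+dx,best[2]+dy,np.radians(best[3]+a))),best[1]+dx,best[2]+dy,best[3]+a) for dx in(-1,0,1) for dy in(-1,0,1) for a in range(-4,5)))
    return np.array(b)
print('top',bar('top','pics/raw_top2.png',C,58)); print('scene',bar('scene','pics/raw_scene2.png',C,58))
print('loose top',bar('top','pics/top0.png',np.array([429.5,-166]),0))
# red marks
for n in('top','scene'):
    im=cv2.imread(f'pics/raw_{n}2.png').astype(float);r=im[...,2]-im[...,:2].max(2)
    x0,y0=(235,180) if n=='top' else (228,200)
    w=r[y0:y0+60,x0:x0+50]*(r[y0:y0+60,x0:x0+50]>18)
    cnt,l,st,ce=cv2.connectedComponentsWithStats((w>0).astype(np.uint8))
    for i in range(1,cnt):
        ys,xs=np.where(l==i);q=np.average(np.c_[xs,ys],axis=0,weights=w[ys,xs])+[x0,y0];print(n,q,len(xs),onz(n,q,56))
E
```

```text
top [ 31.4 457.  152.    2. ]
scene [ 26.7 458.  153.   -8. ]
loose top [  33.2  428.5 -165.   -16. ]
top [263.5 184. ] 2 [575.1 132.4  56. ]
top [251.5 204. ] 2 [507.2 170.9  56. ]
top [258.2 210. ] 4 [487.2 148.1  56. ]
scene [243.  236.7] 2 [511.3 169.7  56. ]
```

```bash
cat > bar.py <<'E'
from h import *
from scipy.optimize import minimize
def bar(n,im,C,z0,y0):
    im=im.max(2).astype(float);k=16;cx,cy=np.floor(proj(n,[[*C,z0+20]])[0]-20).astype(int);I=im[cy:cy+40,cx:cx+40]
    yy,xx=np.mgrid[:40,:40]
    def cost(p):
        x,y,yaw,s,bg=p;yaw=np.radians(yaw);u=np.array([np.cos(yaw),np.sin(yaw),0]);v=np.array([-u[1],u[0],0]);c=np.array([x,y,z0])
        P=lambda h,l,w:[c+a*l*u+b*w*v+[0,0,h] for a in(-1,1) for b in(-1,1)]
        def fill(pts,val):
            q=cv2.convexHull(proj(n,pts).astype(np.float32))[:,0]
            cv2.fillConvexPoly(M,np.round((q-[cx,cy]+.5)*k*8).astype(np.int32),val,shift=3)
        M=np.full((40*k,40*k),200.,np.float32)
        t=np.linspace(0,6.3,30)
        q=[c+[23.5*np.cos(a),23.5*np.sin(a),h] for a in t for h in(0,6)];fill(q,float(bg))
        fill(P(6,20.5,10)+P(36,20.5,8.8),30.)
        f=[c+a*u+b*v+[0,0,36] for a in(4,20) for b in(-1.5,1.5)];fill(f,170.)
        m=cv2.GaussianBlur(cv2.resize(M,(40,40),interpolation=cv2.INTER_AREA),(0,0),abs(s)+.3)
        ce=proj(n,c+[0,0,15])[0]-[cx,cy]
        w=(xx-ce[0])**2+(yy-ce[1])**2<9**2
        return (np.abs(m-I)*w).sum()/w.sum()
    b=[]
    for a in y0:
        r=minimize(cost,[*C,a,.5,150],method='Nelder-Mead',options=dict(initial_simplex=np.array([[*C,a,.5,150]]+[[C[0]+4*(i==0),C[1]+4*(i==1),a+10*(i==2),.5+.3*(i==3),150+20*(i==4)] for i in range(5)]),maxiter=250));b.append((r.fun,*r.x))
    return np.array(min(b)).round(1)
E
python3 - <<'E'
from bar import *
L=lambda f:cv2.imread(f'pics/{f}.png')
print('home',bar('top',L('raw_top2'),(457,152.5),58,(-15,5,20)),bar('scene',L('raw_scene2'),(457,152.5),58,(-15,5,20)))
print('loose',bar('top',L('top0'),(429.5,-166),0,(-25,0)),bar('scene',L('scene0'),(429.5,-166),0,(-25,0)))
E
```

```text
home [ 13.2 457.5 152.    1.4   1.2 206. ] [ 1.590e+01  4.599e+02  1.527e+02 -5.400e+00  2.000e-01  1.898e+02]
loose [  10.7  429.6 -165.2  -10.4    1.4  197.6] [ 1.530e+01  4.327e+02 -1.665e+02 -1.440e+01  4.000e-01  1.603e+02]
```

Call:
{"name": "send_rows", "arguments": {
  "targets": "0 0.04 0 0 0 0 46;0 0.08 0 0 0 0 46;0 0.12 0 0 0 0 46;0 0.16 0 0 0 0 46;0 0.19 0 0 0 0 46;0 0.19 0 0 0 0 46;0 0.19 0.03 0 0 0 46;0 0.19 0.06 0 0 0 46;0 0.19 0.08 0 0 0 46;0 0.19 0.09 0 0 0 46;0 0.19 0.098 0 0 0 46;0 0.19 0.098 0 0 0 46"
}}

```text
time_s: 26.35
ee_pos: [455.0, 151.0, 40.5]
ee_rot: [-180.0, -0.2, -177.0]
force: [-0.6, 0.7, -0.1]
gripper_width: 42.0
gripper_force: 0.0
```

Call:
{"name": "send_rows", "arguments": {
  "targets": "0 0 0 0 0 0 30;0 0 0 0 0 0 10;0 0 0 0 0 0 10;0 0 0 0 0 0 10;0 0 0 0 0 0 10;0 0 0 0 0 0 10;0 0 0 0 0 0 10",
  "grip_force": 40
}}

```text
time_s: 26.93
ee_pos: [456.9, 151.1, 42.7]
ee_rot: [180.0, 0.1, -177.0]
force: [0.8, -2.3, 5.4]
gripper_width: 19.7
gripper_force: 39.9
```

```bash
python3 -c "
from h import *
avg()"
```

```text
[ 9.50000e-02 -1.02700e+00  6.01800e+00 -6.30000e-02 -1.21000e-01
 -1.10000e-02  4.56901e+02  1.51123e+02  4.27430e+01 -1.77011e+02] sd mz 0.022
```

Call:
{"name": "send_rows", "arguments": {
  "targets": "0 0 0 0 0 -1 10;0 0 0 0 0 -2 10;0 0 0 0 0 -3 10;0 0 0 0 0 -3 10"
}}

```text
time_s: 27.57
ee_pos: [456.9, 151.0, 42.7]
ee_rot: [-180.0, 0.1, -174.0]
force: [1.1, -1.1, 7.3]
gripper_width: 20.0
gripper_force: 39.9
```

```bash
python3 -c "
from h import *
avg()"
```

```text
[ 5.08000e-01 -1.64100e+00  5.75900e+00 -1.56000e-01 -1.77000e-01
 -4.40000e-02  4.56909e+02  1.50987e+02  4.27140e+01 -1.74005e+02] sd mz 0.021
```

Call:
{"name": "send_rows", "arguments": {
  "targets": "0 0 0 0 0 -1 10;0 0 0 0 0 -2 10;0 0 0 0 0 -3 10;0 0 0 0 0 -3 10"
}}

```text
time_s: 28.2
ee_pos: [456.9, 150.8, 42.7]
ee_rot: [-180.0, 0.1, -171.0]
force: [-0.5, -1.8, 6.2]
gripper_width: 19.7
gripper_force: 39.9
```

```bash
python3 -c "
from bar import *
avg()"
```

```text
[-8.50000e-02 -1.69400e+00  5.87600e+00 -2.51000e-01 -2.00000e-01
 -5.80000e-02  4.56924e+02  1.50834e+02  4.27100e+01 -1.71000e+02] sd mz 0.021
```

Call:
{"name": "send_rows", "arguments": {
  "targets": "0 0 0 0 0 0 46;0 0 0 0 0 0 46;0 0 0 0 0 0 46;0 0 0 0 0 0 46;0 0 -0.02 0 0 0 46;0 0 -0.05 0 0 0 46;0 0 -0.08 0 0 0 46;0 -0.04 -0.1 0 0 0 46;0 -0.08 -0.1 0 0 0 46;0 -0.12 -0.1 0 0 0 46;0 -0.16 -0.1 0 0 0 46;0 -0.19 -0.1 0 0 0 46"
}}

```text
time_s: 29.5
ee_pos: [485.8, -39.2, 142.0]
ee_rot: [-180.0, 0.0, -171.1]
force: [-0.1, -0.4, -0.2]
gripper_width: 41.8
gripper_force: 0.0
```

```bash
python3 - <<'E'
from bar import *
for n in('top','scene'):
    im=eyes.grab_frame(n)['image'];cv2.imwrite(f'pics/raw_{n}3.png',im)
    print(n,bar(n,im,(457,152.5),58,(-15,5,20)))
    a=cv2.imread(f'pics/raw_{n}2.png').astype(float)
    # timer area and knob area change
    for nm,P in(('knob',[457,152.5,80]),('timer',[546,137,80])):
        x,y=proj(n,P)[0].astype(int);print(nm,np.abs(im.astype(float)-a)[y-10:y+10,x-10:x+10].mean().round(1))
E
```

```text
top [ 13.3 457.6 151.6   8.7   1.1 195. ]
knob 3.7
timer 1.2
scene [ 1.660e+01  4.604e+02  1.525e+02 -8.000e-01  1.000e-01  1.876e+02]
knob 10.0
timer 2.7
```

Call:
{"name": "send_rows", "arguments": {
  "targets": "0 0.04 0 0 0 0 46;0 0.08 0 0 0 0 46;0 0.12 0 0 0 0 46;0 0.16 0 0 0 0 46;0 0.19 0 0 0 0 46;0 0.19 0 0 0 0 46;0 0.19 0.03 0 0 0 46;0 0.19 0.06 0 0 0 46;0 0.19 0.08 0 0 0 46;0 0.19 0.09 0 0 0 46;0 0.19 0.098 0 0 0 46;0 0.19 0.098 0 0 0 46"
}}

```text
time_s: 30.6
ee_pos: [454.7, 150.8, 42.4]
ee_rot: [-180.0, -0.2, -171.0]
force: [0.7, 0.7, -0.6]
gripper_width: 41.9
gripper_force: 0.0
```

Call:
{"name": "send_rows", "arguments": {
  "targets": "0 0 0 0 0 0 46;0 0 0 0 0 0 20;0 0 0 0 0 0 10;0 0 0 0 0 0 10;0 0 0 0 0 0 10;0 0 0 0 0 0 10;0 0 0 0 0 0 10;0 0 -0.0005 0 0 0 10;0 0 -0.001 0 0 0 10;0 0 -0.0015 0 0 0 10;0 0 -0.002 0 0 0 10;0 0 -0.002 0 0 0 10",
  "grip_force": 50
}}

```text
time_s: 31.6
ee_pos: [456.6, 150.9, 45.0]
ee_rot: [-180.0, 0.0, -171.0]
force: [5.3, -1.9, -10.0]
gripper_width: 19.8
gripper_force: 49.9
```

```bash
python3 -c "
from h import *
avg()"
```

```text
[ 5.40300e+00 -1.61100e+00 -9.74000e+00 -2.05000e-01 -1.07300e+00
 -2.90000e-02  4.56606e+02  1.50903e+02  4.50010e+01 -1.71002e+02] sd mz 0.023
```

Call:
{"name": "send_rows", "arguments": {
  "targets": "0 0 0.0015 0 0 0 10;0 0 0.0015 0 0 1 10;0 0 0.0015 0 0 2 10;0 0 0.0015 0 0 3 10;0 0 0.0015 0 0 3 10"
}}

```text
time_s: 32.32
ee_pos: [456.6, 151.1, 44.7]
ee_rot: [180.0, 0.1, -174.1]
force: [3.0, -1.5, 2.1]
gripper_width: 19.9
gripper_force: 49.9
```

```bash
python3 -c "
from h import *
avg()"
```

```text
[ 2.81000e+00 -1.80200e+00  2.42100e+00 -2.83000e-01 -7.35000e-01
 -2.20000e-02  4.56578e+02  1.51153e+02  4.47270e+01 -1.74020e+02] sd mz 0.023
```

Call:
{"name": "send_rows", "arguments": {
  "targets": "0 0 0 0 0 1 10;0 0 0 0 0 2 10;0 0 0 0 0 3 10;0 0 0 0 0 4 10;0 0 0 0 0 4 10"
}}

```text
time_s: 33.03
ee_pos: [456.4, 151.4, 44.6]
ee_rot: [180.0, 0.0, -178.1]
force: [4.0, 0.4, 3.0]
gripper_width: 19.6
gripper_force: 49.9
```

```bash
python3 -c "
from h import *
avg()"
```

```text
[ 3.25500e+00  3.89000e-01  3.40900e+00  2.28000e-01 -8.77000e-01
 -1.10000e-02  4.56432e+02  1.51389e+02  4.45780e+01 -1.78038e+02] sd mz 0.028
```

Call:
{"name": "send_rows", "arguments": {
  "targets": "0 0 0 0 0 1 10;0 0 0 0 0 2 10;0 0 0 0 0 3 10;0 0 0 0 0 4 10;0 0 0 0 0 4 10"
}}

```text
time_s: 33.75
ee_pos: [456.2, 151.3, 44.4]
ee_rot: [180.0, 0.0, 177.9]
force: [3.0, 3.2, 3.3]
gripper_width: 19.7
gripper_force: 49.9
```

```bash
python3 -c "
from h import *
avg()"
```

```text
[ 3.43500e+00  3.27300e+00  2.89600e+00  7.35000e-01 -8.80000e-01
  4.00000e-03  4.56188e+02  1.51215e+02  4.44280e+01  1.77969e+02] sd mz 0.039
```

Call:
{"name": "send_rows", "arguments": {
  "targets": "0 0 0 0 0 1 10;0 0 0 0 0 2 10;0 0 0 0 0 3 10;0 0 0 0 0 4 10;0 0 0 0 0 4 10"
}}

```text
time_s: 34.47
ee_pos: [455.9, 151.2, 44.4]
ee_rot: [180.0, -0.0, 173.9]
force: [3.6, 4.1, 3.5]
gripper_width: 19.5
gripper_force: 49.9
```

```bash
python3 -c "
from h import *
avg()"
```

```text
[ 2.81900e+00  3.97400e+00  3.08600e+00  9.19000e-01 -8.00000e-01
  3.00000e-03  4.55899e+02  1.51224e+02  4.44060e+01  1.73919e+02] sd mz 0.033
```

Call:
{"name": "send_rows", "arguments": {
  "targets": "0.0003 0.0006 0 0 0 1 10;0.0003 0.0006 0 0 0 2 10;0.0003 0.0006 0 0 0 4 10;0.0003 0.0006 0 0 0 6 10;0.0003 0.0006 0 0 0 6 10"
}}

```text
time_s: 35.18
ee_pos: [455.8, 151.7, 44.4]
ee_rot: [-180.0, -0.0, 167.9]
force: [3.1, 2.4, 3.3]
gripper_width: 19.3
gripper_force: 49.9
```

```bash
python3 -c "
from h import *
avg()"
```

```text
[ 3.33500e+00  2.85400e+00  3.33800e+00  7.12000e-01 -8.22000e-01
 -1.20000e-02  4.55789e+02  1.51649e+02  4.44090e+01  1.67977e+02] sd mz 0.012
```

Call:
{"name": "send_rows", "arguments": {
  "targets": "0 0 0 0 0 0 46;0 0 0 0 0 0 46;0 0 0 0 0 0 46;0 0 0 0 0 0 46;0 0 -0.02 0 0 0 46;0 0 -0.05 0 0 0 46;0 0 -0.08 0 0 0 46;0 -0.04 -0.1 0 0 0 46;0 -0.08 -0.1 0 0 0 46;0 -0.12 -0.1 0 0 0 46;0 -0.16 -0.1 0 0 0 46;0 -0.19 -0.1 0 0 0 46"
}}

```text
time_s: 36.48
ee_pos: [414.3, -36.5, 144.3]
ee_rot: [-179.9, -0.1, 168.0]
force: [-0.2, -0.0, 0.2]
gripper_width: 41.5
gripper_force: 0.0
```

```bash
python3 - <<'E'
from bar import *
go([456,152,62])
for n in('top','scene'):
    im=eyes.grab_frame(n)['image'];cv2.imwrite(f'pics/raw_{n}4.png',im)
    for z in(58,61): print(n,z,bar(n,im,(457,152.5),z,(-20,-5,10)))
o=[]
for i in(2,4):
    a=cv2.imread(f'pics/raw_scene{i}.png')[215:255,235:275];b=cv2.imread(f'pics/raw_top{i}.png')[200:230,240:280]
    a=cv2.resize(a,(400,300),interpolation=cv2.INTER_CUBIC);b=cv2.resize(b,(400,300),interpolation=cv2.INTER_CUBIC);o.append(np.vstack([a,b]))
cv2.imwrite('pics/z8.png',cv2.convertScaleAbs(255*(np.hstack(o)/255.)**.6))
E
```

```text
[414.3 -36.5 144.3] [-1.799e+02 -1.000e-01  1.680e+02] 41.49436600599285 [-0.2 -0.   0.2] shift [-0.0017  0.1931  0.082 ]
top 58 [ 13.3 456.1 152.3 -11.3   1.2 207.1]
top 61 [ 13.5 455.7 152.1 -10.6   1.2 207.9]
scene 58 [ 1.570e+01  4.587e+02  1.524e+02 -1.800e+01  1.000e-01  1.892e+02]
scene 61 [ 1.610e+01  4.553e+02  1.545e+02 -1.800e+01  2.000e-01  1.938e+02]
```

View pics/z8.png

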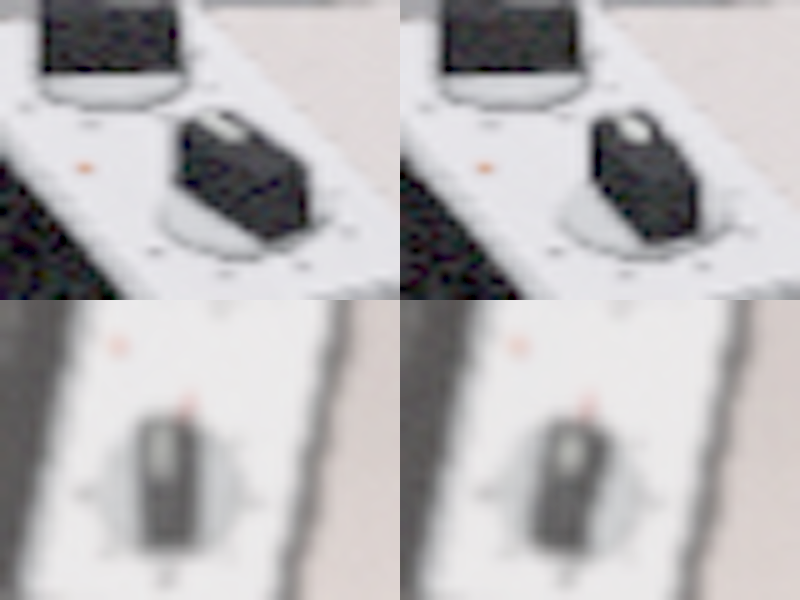

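The last view shows the knob seated with its pointer now close to the red mark at crop (588,405). The torque readings disagree with each other, so I'll take a free-air zero, then regrip and feel for the stop again.

```bash
python3 -c "
from h import *
avg()"
```

```text
[ 1.79000e-01 -1.02000e-01 -2.83000e-01  8.90000e-02 -1.50000e-01
  6.00000e-03  4.15643e+02 -3.46690e+01  1.44218e+02  1.67890e+02] sd mz 0.02
```

Call:
{"name": "send_rows", "arguments": {
  "targets": "-0.001 0.04 0 0 0 0 46;-0.001 0.08 0 0 0 0 46;-0.001 0.12 0 0 0 0 46;-0.001 0.16 0 0 0 0 46;-0.0015 0.193 0 0 0 0 46;-0.0015 0.193 0 0 0 0 46;-0.0015 0.193 0.03 0 0 0 46;-0.0015 0.193 0.06 0 0 0 46;-0.0015 0.193 0.09 0 0 0 46;-0.0015 0.193 0.1 0 0 0 46;-0.0015 0.193 0.104 0 0 0 46;-0.0015 0.193 0.104 0 0 0 46"
}}

```text
time_s: 37.88
ee_pos: [457.1, 154.5, 39.5]
ee_rot: [-179.9, -0.1, 168.1]
force: [1.0, -0.9, 1.3]
gripper_width: 41.6
gripper_force: 0.0
```

Call:
{"name": "send_rows", "arguments": {
  "targets": "0 0 0 0 0 0 40;0 0 0 0 0 0 20;0 0 0 0 0 0 10;0 0 0 0 0 0 10;0 0 0 0 0 0 10;0 0 0 0 0 0 10;0 0 0 0 0 0 10",
  "grip_force": 30
}}

```text
time_s: 38.47
ee_pos: [458.3, 152.2, 41.5]
ee_rot: [-179.8, 0.1, 168.1]
force: [-0.2, -8.5, 3.4]
gripper_width: 19.6
gripper_force: 29.9
```

```bash
python3 -c "
from h import *
avg()"
```

```text
[-2.66000e-01 -8.04900e+00  3.70300e+00 -1.39200e+00 -1.60000e-01
  2.00000e-03  4.58276e+02  1.52184e+02  4.14520e+01  1.68084e+02] sd mz 0.02
```

Call:
{"name": "send_rows", "arguments": {
  "targets": "0 0 0 0 0 -1 10;0 0 0 0 0 -2 10;0 0 0 0 0 -3 10;0 0 0 0 0 -4 10;0 0 0 0 0 -4 10"
}}

```text
time_s: 39.18
ee_pos: [458.2, 152.0, 41.4]
ee_rot: [-179.8, 0.1, 172.1]
force: [0.2, -7.7, 4.9]
gripper_width: 19.7
gripper_force: 29.9
```

```bash
python3 -c "
from h import *
avg()"
```

```text
[ 2.30000e-01 -8.21500e+00  4.07900e+00 -1.46400e+00 -1.57000e-01
 -3.00000e-02  4.58243e+02  1.52037e+02  4.14250e+01  1.72086e+02] sd mz 0.019
```

Call:
{"name": "send_rows", "arguments": {
  "targets": "0 -0.001 0 0 0 -2 10;0 -0.002 0 0 0 -4 10;0 -0.002 0 0 0 -6 10;0 -0.002 0 0 0 -8 10;0 -0.002 0 0 0 -10 10"
}}

```text
time_s: 39.9
ee_pos: [458.8, 151.6, 41.5]
ee_rot: [-179.9, 0.2, -177.9]
force: [0.6, -4.1, 2.0]
gripper_width: 19.6
gripper_force: 29.9
```

```bash
python3 -c "
from h import *
avg(4);avg(4);avg(4)"
```

```text
[ 5.67000e-01 -4.40800e+00  3.22500e+00 -6.93000e-01 -3.06000e-01
 -3.50000e-02  4.58759e+02  1.51617e+02  4.15120e+01 -1.77930e+02] sd mz 0.043
[ 1.00000e+00 -5.39200e+00  6.31700e+00 -9.22000e-01 -3.33000e-01
 -1.30000e-02  4.58737e+02  1.51623e+02  4.14420e+01 -1.78021e+02] sd mz 0.035
[ 1.04900e+00 -5.87300e+00  6.00400e+00 -9.30000e-01 -3.21000e-01
  3.00000e-03  4.58728e+02  1.51626e+02  4.14390e+01 -1.78019e+02] sd mz 0.026
```

Call:
{"name": "send_rows", "arguments": {
  "targets": "0 0 0 0 0 2 10;0 0 0 0 0 4 10;0 0 0 0 0 6 10;0 0 0 0 0 8 10;0 0 0 0 0 10 10;0 0 0 0 0 12 10;0 0 0 0 0 14 10;0 0 0 0 0 16 10;0 0 0 0 0 18 10;0 0 0 0 0 20 10;0 0 0 0 0 22 10;0 0 0 0 0 24 10"
}}

```text
time_s: 41.5
ee_pos: [458.9, 152.1, 41.3]
ee_rot: [179.9, 0.2, 157.9]
force: [2.1, -3.3, 2.6]
gripper_width: 19.7
gripper_force: 29.9
```

```bash
python3 -c "
from h import *
avg(4);avg(4);avg(4)"
```

```text
[ 2.02600e+00 -4.00200e+00  4.17200e+00 -6.92000e-01 -5.08000e-01
  1.00000e-02  4.58941e+02  1.52140e+02  4.12490e+01  1.57929e+02] sd mz 0.04
[ 2.07100e+00 -4.13500e+00  5.88700e+00 -7.79000e-01 -5.76000e-01
  5.00000e-03  4.58945e+02  1.52147e+02  4.12400e+01  1.58037e+02] sd mz 0.038
[ 2.36600e+00 -4.77300e+00  5.99500e+00 -7.55000e-01 -5.62000e-01
 -3.60000e-02  4.58944e+02  1.52147e+02  4.12440e+01  1.58034e+02] sd mz 0.03
```

Call:
{"name": "send_rows", "arguments": {
  "targets": "0 0 0.0005 0 0 4 10;0 0 0.0005 0 0 8 10;0 0 0.0005 0 0 12 10;0 0 0.0005 0 0 16 10;0 0 0.0005 0 0 20 10;0 0 0.0005 0 0 24 10;0 0 0.0005 0 0 28 10;0 0 0.0005 0 0 32 10;0 0 0.0005 0 0 36 10",
  "grip_force": 45
}}

```text
time_s: 42.85
ee_pos: [459.5, 152.2, 41.0]
ee_rot: [179.8, 0.1, 121.9]
force: [2.8, -5.3, 5.9]
gripper_width: 20.2
gripper_force: 44.9
```

```bash
python3 -c "
from h import *
avg(4);go([458,152,41])"
```

```text
[ 2.90900e+00 -5.08900e+00  6.93000e+00 -8.90000e-01 -6.59000e-01
  8.00000e-02  4.59569e+02  1.52203e+02  4.10290e+01  1.21900e+02] sd mz 0.034
[459.6 152.2  41. ] [1.798e+02 1.000e-01 1.220e+02] 19.885679168818612 [ 4.1 -4.8  6.6] shift [ 0.0007 -0.0014  0.    ]
```

Call:
{"name": "send_rows", "arguments": {
  "targets": "0 0 0 0 0 4 10;0 0 0 0 0 8 10;0 0 0 0 0 12 10;0 0 0 0 0 16 10;0 0 0 0 0 20 10;0 0 0 0 0 24 10;0 0 0 0 0 28 10"
}}

```text
time_s: 43.63
ee_pos: [459.9, 152.1, 41.0]
ee_rot: [179.7, 0.0, 93.9]
force: [2.8, -4.8, 5.7]
gripper_width: 20.0
gripper_force: 44.9
```

```bash
python3 -c "
from h import *
avg(4);go([458,152,41])"
```

```text
[ 3.46600e+00 -4.79000e+00  6.33000e+00 -1.01100e+00 -7.90000e-01
  1.20000e-02  4.59895e+02  1.52117e+02  4.10270e+01  9.39140e+01] sd mz 0.062
[459.9 152.1  41.1] [179.7   0.   94.1] 19.689439075980108 [ 2.5 -5.4  6.2] shift [-0.     -0.0019  0.    ]
```

```bash
cat >> h.py <<'E'
def ser(n=4):
    L=[]
    for i in range(n):
        s=env.state();L.append(s['torque'][2]);eyes.grab_frame('scene')
    print('mz',np.round(L,3),'yaw',s['ee_rot'][2].round(1),'q6 eff',s['effort'][5].round(3),'F',s['force'].round(1),s['ee_pos'].round(1))
E
echo
```

Call:
{"name": "send_rows", "arguments": {
  "targets": "0 -0.001 -0.0005 0 0 -5 10;0 -0.001 -0.0005 0 0 -10 10;0 -0.001 -0.0005 0 0 -15 10;0 -0.001 -0.0005 0 0 -20 10;0 -0.001 -0.0005 0 0 -25 10;0 -0.001 -0.0005 0 0 -30 10;0 -0.001 -0.0005 0 0 -35 10;0 -0.001 -0.0005 0 0 -40 10;0 -0.001 -0.0005 0 0 -45 10;0 -0.001 -0.0005 0 0 -50 10"
}}

```text
time_s: 44.67
ee_pos: [459.1, 151.8, 41.3]
ee_rot: [179.9, 0.2, 144.3]
force: [4.0, -7.1, 3.7]
gripper_width: 19.7
gripper_force: 44.9
```

```bash
python3 -c "
from h import *
ser()"
```

```text
mz [-0.119 -0.059 -0.042 -0.009] yaw 144.1 q6 eff -0.113 F [ 4.3 -6.   3.9] [459.  151.8  41.2]
```

Call:
{"name": "send_rows", "arguments": {
  "targets": "0 0 0 0 0 -4 10;0 0 0 0 0 -8 10;0 0 0 0 0 -12 10;0 0 0 0 0 -16 10;0 0 0 0 0 -20 10"
}}

```text
time_s: 45.28
ee_pos: [459.0, 151.6, 41.3]
ee_rot: [180.0, 0.3, 164.2]
force: [5.0, -7.2, 4.3]
gripper_width: 19.9
gripper_force: 44.9
```

```bash
python3 -c "
from h import *
ser()"
```

```text
mz [-0.121 -0.025 -0.069 -0.048] yaw 164.1 q6 eff -0.102 F [ 4.4 -7.1  4.3] [459.  151.6  41.3]
```

Call:
{"name": "send_rows", "arguments": {
  "targets": "0 0 0 0 0 -2 10;0 0 0 0 0 -4 10;0 0 0 0 0 -6 10"
}}

```text
time_s: 45.73
ee_pos: [459.0, 151.6, 41.3]
ee_rot: [-180.0, 0.3, 170.1]
force: [3.5, -7.6, 3.5]
gripper_width: 19.7
gripper_force: 44.9
```

```bash
python3 -c "
from h import *
ser()"
```

```text
mz [-0.095 -0.041 -0.014 -0.112] yaw 170.1 q6 eff -0.081 F [ 4.4 -7.7  5.2] [459.  151.5  41.3]
```

Call:
{"name": "send_rows", "arguments": {
  "targets": "0 0 0 0 0 -2 10;0 0 0 0 0 -4 10;0 0 0 0 0 -6 10"
}}

```text
time_s: 46.18
ee_pos: [459.0, 151.5, 41.3]
ee_rot: [-180.0, 0.3, 176.1]
force: [4.3, -6.8, 3.9]
gripper_width: 19.9
gripper_force: 44.9
```

```bash
python3 -c "
from h import *
ser()"
```

```text
mz [-0.129 -0.08  -0.047 -0.055] yaw 176.1 q6 eff -0.079 F [ 5.2 -6.5  3.9] [458.9 151.5  41.3]
```

Call:
{"name": "send_rows", "arguments": {
  "targets": "0 0 0 0 0 -2 10;0 0 0 0 0 -4 10;0 0 0 0 0 -6 10;0 0 0 0 0 -8 10"
}}

```text
time_s: 46.72
ee_pos: [458.9, 151.4, 41.3]
ee_rot: [-179.9, 0.3, -175.8]
force: [4.3, -7.3, 3.6]
gripper_width: 20.2
gripper_force: 44.9
```

```bash
python3 -c "
from h import *
ser()"
```

```text
mz [-0.092 -0.069 -0.009 -0.085] yaw -175.9 q6 eff -0.081 F [ 4.2 -7.8  4.7] [458.9 151.4  41.3]
```

Call:
{"name": "send_rows", "arguments": {
  "targets": "0 0 0 0 0 -2 10;0 0 0 0 0 -4 10;0 0 0 0 0 -6 10;0 0 0 0 0 -8 10"
}}

```text
time_s: 47.25
ee_pos: [458.9, 151.4, 41.3]
ee_rot: [-179.9, 0.2, -167.9]
force: [4.4, -7.8, 4.8]
gripper_width: 19.6
gripper_force: 44.9
```

```bash
python3 -c "
from h import *
ser()"
```

```text
mz [-0.179 -0.128 -0.107 -0.115] yaw -167.9 q6 eff -0.118 F [ 4.2 -7.5  3.8] [458.9 151.4  41.2]
```

Call:
{"name": "send_rows", "arguments": {
  "targets": "0 0 0 0 0 2 10;0 0 0 0 0 4 10;0 0 0 0 0 6 10;0 0 0 0 0 8 10"
}}

```text
time_s: 47.78
ee_pos: [458.8, 151.7, 41.3]
ee_rot: [-179.9, 0.2, -176.0]
force: [4.3, -5.3, 4.4]
gripper_width: 19.9
gripper_force: 44.9
```

```bash
python3 -c "
from h import *
ser()"
```

```text
mz [-0.031  0.013 -0.031  0.022] yaw -175.9 q6 eff 0.0 F [ 4.1 -5.6  4.9] [458.8 151.7  41.3]
```

Call:
{"name": "send_rows", "arguments": {
  "targets": "0 0 0 0 0 2 10;0 0 0 0 0 4 10;0 0 0 0 0 6 10;0 0 0 0 0 8 10"
}}

```text
time_s: 48.32
ee_pos: [458.5, 151.9, 41.2]
ee_rot: [-180.0, 0.2, 176.0]
force: [2.6, -5.4, 4.3]
gripper_width: 19.9
gripper_force: 44.9
```

```bash
python3 -c "
from h import *
ser()"
```

```text
mz [-0.028  0.033 -0.017 -0.001] yaw 176.0 q6 eff -0.003 F [ 2.7 -5.   4.4] [458.5 152.   41.2]
```

The stop shows at tool yaw 192, where the torque holds at 0.11–0.18 Nm. Turning back clockwise from there is free play. I'll bring the pointer back to the mark within that play, press once more, and let go.

Call:
{"name": "send_rows", "arguments": {
  "targets": "0 0 0 0 0 1 10;0 0 0 0 0 2 10;0 0 0 0 0 3 10;0 0 0 0 0 3.5 10;0 0 0.001 0 0 3.5 10;0 0 0.002 0 0 3.5 10;0 0 0.003 0 0 3.5 10;0 0 0.003 0 0 3.5 10"
}}

```text
time_s: 49.18
ee_pos: [458.4, 152.0, 40.3]
ee_rot: [180.0, 0.2, 172.6]
force: [-2.2, -7.2, 21.4]
gripper_width: 19.8
gripper_force: 44.9
```

```bash
python3 -c "
from h import *
ser()"
```

```text
mz [-0.019  0.011  0.013 -0.004] yaw 172.5 q6 eff 0.006 F [-1.4 -6.1 20.9] [458.4 152.   40.3]
```

Call:
{"name": "send_rows", "arguments": {
  "targets": "0 0 -0.001 0 0 0 10;0 0 -0.002 0 0 0 10;0 0 -0.003 0 0 0 10;0 -0.002 -0.003 0 0 0 10;0 -0.004 -0.003 0 0 0 10;0 -0.004 -0.003 0 0 0 10"
}}

```text
time_s: 49.88
ee_pos: [458.2, 151.1, 41.3]
ee_rot: [179.6, 0.2, 172.3]
force: [2.4, 7.2, 3.8]
gripper_width: 19.9
gripper_force: 44.9
```

Call:
{"name": "send_rows", "arguments": {
  "targets": "0 0.002 0 0 0 0 10;0 0.002 0 0 0 0 10;0 0.002 0 0 0 0 46;0 0.002 0 0 0 0 46;0 0.002 0 0 0 0 46;0 0.002 0 0 0 0 46;0 0.002 0 0 0 0 46;0 0.002 -0.02 0 0 0 46;0 0.002 -0.05 0 0 0 46;0 0.002 -0.08 0 0 0 46;0 -0.04 -0.1 0 0 0 46;0 -0.08 -0.1 0 0 0 46"
}}

```text
time_s: 50.88
ee_pos: [448.8, 72.7, 143.9]
ee_rot: [179.9, 0.4, 172.8]
force: [1.1, -0.8, -0.6]
gripper_width: 41.9
gripper_force: 0.0
```

Call:
{"name": "send_rows", "arguments": {
  "targets": "0 -0.04 0 0 0 0 46;0 -0.08 0 0 0 0 46;0 -0.11 0 0 0 0 46;0 -0.11 0 0 0 0 46;0 -0.11 0 0 0 0 46"
}}

```text
time_s: 51.3
ee_pos: [431.2, -38.3, 140.2]
ee_rot: [180.0, -0.0, 172.3]
force: [-0.4, 0.2, -0.2]
gripper_width: 41.9
gripper_force: 0.0
```

```bash
python3 - <<'E'
from bar import *
go([456,152,62])
for n in('top','scene'):
    im=eyes.grab_frame(n)['image'];cv2.imwrite(f'pics/raw_{n}5.png',im);print(n,bar(n,im,(457,152.5),58,(-20,-5,10)))
    a=cv2.imread(f'pics/{n}0.png').astype(float);x,y=proj(n,[546,137,80])[0].astype(int);print('timer diff',np.abs(im.astype(float)-a)[y-9:y+9,x-9:x+9].mean().round(1))
E
```

```text
[431.2 -38.3 140.2] [180.   -0.  172.3] 41.93903888379787 [-0.4  0.2 -0.2] shift [0.001  0.1919 0.0783]
top [ 13.3 456.4 152.5  -8.9   1.2 210.1]
timer diff 1.3
scene [ 1.570e+01  4.581e+02  1.527e+02 -1.320e+01  3.000e-01  1.921e+02]
timer diff 11.7
```

```bash
python3 -c "
from workcell import env
print(env.job_done())"
```

```text
the job is handed in; nothing more can be done
None
```

I handed the job in: the heat knob is on its spindle and pressed home, the pointer is back at the red off mark to within a few degrees, and the gripper is clear. I never clearly felt the snap, and I am not certain the spindle itself is fully off, because the only sign of the off stop came about 20° past the mark, well beyond the 0.1 rad (about 6°) of play expected.

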